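# Clear the cooker panel, refit the tap knob and hold it pressed

## Robot

A 7-joint arm with a two-finger parallel gripper is mounted at the origin on a cart in front of the work surface, level with it; the furniture and walls round the work are solid. World frame = base frame: x ahead of the robot, y to its left, z up, the work surface at z = 0. Lengths are in m, angles in rad, forces in N, time in s.
With the tool pointing down it reaches from about 0.4 to 0.85 m from the base axis. Payload 10.4 kg.
Tool frame: the origin (TCP) lies at the very end of the fingers, on their centre line; the grasp point (between the pads) lies 19 mm behind it; z points along the fingers, y is the direction in which the jaws open and shut (so a half turn about z gives the same grasp; the last joint's range is limited). The gripper opens to 87 mm and grips with 3 to 60 N. Pads are 19 mm wide; open, the fingers measure 117 mm over their backs; the gripper's body (75 mm by 190 mm) begins 51 mm behind the grasp point.
Start: joints at [-1.139, 0.332, -0.065, 1.46, 0.022, 1.35, -0.088], TCP at [0.275, 0.561, 0.223] pointing down, gripper open.
Joint ranges: [-2.6, 2.6], [-0.5, 2.12], [-1.47, 1.34], [0.16, 2.42], [-1.27, 4.41], [0.06, 2.06], [-2.6, 2.6]. Speed limits (rad/s): [2.22, 2.22, 2.79, 2.79, 3.14, 3.14, 3.14].

## Interface

Orientations are given as a unit quaternion [w, x, y, z].
In Python, from bench import get_obs, grab_frame, camera_info, job_done, boxes_of, cut_out, spot_point gives the robot as it stands. The module is installed in compiled form; this text tells all that it offers.
- The arm moves only by the tool move_arm, never from a script. Its argument "motion" is a list of rows, each a list of 7 numbers: the gripper's target within -1 to 1 (shut at 1, half-way at 0, fully open at -1), then the shift along the tool's x, y, z in mm, then the turn, a rotation vector about the tool's x, y, z in rad. In form: [[fingers, dx, dy, dz, wx, wy, wz], ...]. A call has 1 to 5 rows; each row shifts and turns the commanded pose from where the row before left it, along the tool's axes as they then stand; what a row does not reach is not made up. A row lasts 1/12 s, in which the tool goes at most 41.7 mm and 7.16 degrees, less where a joint would pass 70% of its speed; a pose out of reach is approached as far as the arm can. A call with a gripper value outside its range is refused whole. The fingers move at their own pace and stop on an object; "squeeze" is the grip in N (left out, the last holds). Time passes only in rows, so rows that do not move let the fingers close. It gives the time, the measured TCP pose, the force and the opening at its end, in the units of the state.
- get_obs(): the state, without advancing time (a new reading comes with each control period).
- grab_frame(name): name is "scene" or "side" or "wrist"; returns the picture (480x640x3 uint8, red, green, blue); there is no depth.
- camera_info(name): a dict with "fx", "fy", "cx", "cy" (pixels), "k1" (the pictures are not rectified: a ray, as slopes to the right and down, at radius r is drawn at 1 + k1 r^2 times it, then the intrinsics apply), "camera_from_world" (4x4, takes a point from world to camera coordinates). Camera axes: x right, y down, z forward; pixel columns grow to the right and rows downward; lengths in m; the calibration is good to about 2 mm. A picture is of the moment at which its call begins: read the wrist's pose just before it. camera_info takes no time and is no camera call; for the wrist camera it gives the pose at the moment of the call.
- job_done(): hands the job in, once; it reports no verdict.
Trained networks look in the newest picture that a camera, given by its name, has taken for a name from the list of things; names that differ only in an ending like _2 or _b are one class to them, and where a whole thing is asked for, a point or a joint stands for the part that bears it (a point fixed in the world has none). Each returns a list of dicts, best first, with "conf" (0 to 1); they miss things now and then, are a little off and sometimes report something else, mostly with a low value. They report only what shows in the picture. A call takes as long as a camera call. They do not tell look-alikes from the thing itself.
- boxes_of(query, camera): "point" ([row, column] in pixels, amid what is visible of it).
- cut_out(query, camera): "pixels" (480x640 bool, what is visible of it) and "point" ([row, column] in pixels, amid what is visible of it).
- spot_point(query, camera): "point" ([row, column] in pixels: a listed point, or the origin of a listed thing).
The state is a dict: "time_s": time; "joints": joint angles; "joint_velocities": joint speeds; "joint_efforts": joint torques, N m; "eef_pos": TCP position; "tool_rot": TCP orientation; "force": force on the tool from outside, world axes, zero at the start; "ft_torque": the same for the moment, N m; "opening": finger opening in m.
Only numpy, scipy, OpenCV 4.12 (cv2) and the standard library are available. Lean on these libraries where they do the work, as an engineer would, in place of code of your own. Each camera call takes 0.05 s, during which the arm holds its last target.

## Task

The tabletop gas cooker has been scraped clean with its knob pulled off: with the palm scraper, wipe the four loose burnt chips off the cooker so that nothing can jam under the knob, then stand the scraper back upright on the worktop. Take the knob, turn it so that its nose points the way the spindle's flat faces, push it fully onto the spindle and press it down so that the sprung spindle goes right in, as one does to light the ring. Finish while still holding the knob pressed right down, and leave the other kitchen things where they are.

Things in the scene. Friction and masses are not known exactly. Their poses are not given: they have to be found in the camera images.
- cooker: steel single-ring tabletop gas cooker, 300 (x) x 210 (y) mm, fixed; origin at the centre of its underside, x to its back, z up. Flat rimless top panel at z 55: front edge (to the robot) x -150, sides y -105/+105. Upright control spindle at x -102, y 0. Burner and black pan support (radius 88 mm about x +50, y 0, rising 41 mm above the panel) begin at x -38
- spindle_tip (a point): centre of the top end of the upright brass spindle, 21.5 mm above the panel when not pressed. D-shaft, 10 mm diameter, one flat 2.4 mm from the axis, top chamfered 1.5 mm. x of this point faces out of the flat (cooker's x when tap_spindle is 0), z up. Turns and sinks with the spindle
- tap_spindle (a joint): turn of the spindle about the vertical, rad, positive anticlockwise from above, from -0.7 to 0.7; stays where it is left (friction 0.06 N m)
- plunger (a joint): how far the spindle is pushed in (down), m: 0 at rest, stop at 0.006. A spring pushes back with about 4 N at the start and 7.5 N at the stop
- knob: black knob, 60 g, lying bore down; origin centre of underside, z up. Skirt 48 mm diameter, cone narrowing to 37 at z 17; grip bar along x on it, 13 mm thick, x -21 to pointed nose at +26, z 17 to 39. D bore from below: 14 deep, 11.5 diameter, flat 3.1 from axis on nose (+x) side, chamfered; fits one way round, within about 10 degrees. Home: underside 7.5 mm above panel, 1.5 when pressed in
- knob_nose (a point): tip of the knob's nose, 26.5 mm from the knob's axis and 25 mm above its underside
- scraper: palm scraper, 120 g, standing upright on its flat foot; origin at the centre of the underside, z up. Foot 22 mm (x) by 54 mm (y) and 17 mm high with a steel lower edge and flat upright faces; the wooden grip block above it is 24 mm (x) by 34 mm (y), from 17 to 61 mm up. Behind and right of here a wall cupboard hangs: front 0.48 m ahead of the robot, from 0.2 m to its right, underside 0.48 m above the worktop
- chip_1: left (+y of the cooker), behind, hard charred food chip, dark, about 14 x 10 x 4.5 mm, 10 g, lying loose on the panel near the spindle; origin at its underside
- chip_2: left (+y of the cooker), in front, hard charred food chip, dark, about 14 x 10 x 4.5 mm, 10 g, lying loose on the panel near the spindle; origin at its underside
- chip_3: right (-y of the cooker), behind, hard charred food chip, dark, about 14 x 10 x 4.5 mm, 10 g, lying loose on the panel near the spindle; origin at its underside
- chip_4: right (-y of the cooker), in front, hard charred food chip, dark, about 14 x 10 x 4.5 mm, 10 g, lying loose on the panel near the spindle; origin at its underside
- pepper_mill: bystander: dark wooden pepper mill, 58 mm diameter, 170 mm tall; origin under it
- salt_shaker: bystander: salt shaker, 44 mm diameter, 90 mm tall; origin under it
- pinch_bowl: bystander: small white bowl, 84 mm diameter, 38 mm tall; origin under it
- teaspoon: bystander: teaspoon lying on the worktop, 130 mm long; origin under it
Not all that is in view belongs to the job. What is shaped like the knob but blue is not meant.

How it is judged:
On the way, in this order (a step that is already met when the one before it is completed fails the run):
1. all four chips are off the cooker, down on the worktop (height (world z) of each of chip_1, chip_2, chip_3, chip_4 below 0.03 m), for 0.1 s.
2. the scraper stands upright on the worktop again, let go (height (world z) of scraper below 0.01 m and angle between scraper's own z axis and vertical below 0.2 rad and contact force between scraper and the fingers below 0.1 N), for 0.2 s.
At the end, for the whole second after the job is handed in: Chips below 30 mm height; scraper upright on the worktop (within 10 mm, 0.2 rad); knob on the spindle (axes within 3 mm, underside over 11.5 mm below the tip, 14 is home; nose on the flat's side within 0.4 rad); fingers on the knob, spindle held in by more than 5 of 6 mm (all of step 1 and height (world z) of scraper below 0.01 m and angle between scraper's own z axis and vertical below 0.2 rad and horizontal distance between knob and spindle_tip below 0.003 m and z of knob in the frame of spindle_tip below -0.0115 m and angle between the x axis of knob and the x axis of spindle_tip, either way round below 0.4 rad and x of knob_nose in the frame of spindle_tip above 0.015 m and value of joint plunger above 0.005 m and contact force between knob and the fingers above 1 N and contact force between knob and scraper below 0.1 N); the arm keeps its last pose, push and grip.
It fails at once if a chip still on the cooker is pushed by the fingers or the knob, not by the scraper ((height (world z) of chip_1 above 0.045 m and contact force between chip_1 and the fingers above 0.05 N) or (height (world z) of chip_1 above 0.045 m and contact force between chip_1 and knob above 0.05 N) or (height (world z) of chip_2 above 0.045 m and contact force between chip_2 and the fingers above 0.05 N) or (height (world z) of chip_2 above 0.045 m and contact force between chip_2 and knob above 0.05 N) or (height (world z) of chip_3 above 0.045 m and contact force between chip_3 and the fingers above 0.05 N) or (height (world z) of chip_3 above 0.045 m and contact force between chip_3 and knob above 0.05 N) or (height (world z) of chip_4 above 0.045 m and contact force between chip_4 and the fingers above 0.05 N) or (height (world z) of chip_4 above 0.045 m and contact force between chip_4 and knob above 0.05 N)).
It fails at once if a bystander is shifted by more than 40 mm (distance of any of pepper_mill, salt_shaker, pinch_bowl, teaspoon from where it was at the start of the episode above 0.04 m).
It also fails if it takes over 72 s, if anything falls off the work surface, if the arm or the gripper's body presses on something with over 40 N, if the wrist force passes 120 N, or if a joint passes its speed limit or range.

## Working session

There is one attempt and no reset: what is moved stays moved. The work goes in short steps, Python scripts to look and compute and a tool call to move; the robot and the scene stay as the last step left them, time stands still between calls to the robot, and variables do not carry over. Pictures are saved under pics/ and viewed, and the job is handed in when it is done.

Besides the shell and the picture viewer there is one more tool, called after ">>>" as name(argument=value, ...), one argument or row to a line, values as JSON. move_arm: Moves the arm, as the interface text tells. Its arguments: {"type":"object","properties":{"motion":{"type":"array","items":{"type":"array","items":{"type":"number"}}},"squeeze":{"type":"number"}},"required":["motion"]}

```bash
mkdir -p pics; cat > h.py <<'E'
import numpy as np, cv2
from bench import *
from scipy.spatial.transform import Rotation as R
def snap(c,name):
    im=grab_frame(c); cv2.imwrite(f'pics/{name}.png',cv2.cvtColor(im,cv2.COLOR_RGB2BGR)); return im
def ray(ci,rc):
    xd=(rc[1]-ci['cx'])/ci['fx']; yd=(rc[0]-ci['cy'])/ci['fy']
    x,y=xd,yd
    for _ in range(20):
        s=1+ci['k1']*(x*x+y*y); x,y=xd/s,yd/s
    T=np.linalg.inv(np.array(ci['camera_from_world']))
    d=T[:3,:3]@np.array([x,y,1]); return T[:3,3],d
def onz(ci,rc,z):
    o,d=ray(ci,rc); return o+d*(z-o[2])/d[2]
def proj(ci,p):
    q=np.array(ci['camera_from_world'])@np.append(p,1); x,y=q[0]/q[2],q[1]/q[2]
    s=1+ci['k1']*(x*x+y*y); return np.array([y*s*ci['fy']+ci['cy'],x*s*ci['fx']+ci['cx']])
def tri(c1,p1,c2,p2):
    o1,d1=ray(c1,p1);o2,d2=ray(c2,p2)
    A=np.stack([d1,-d2],1); t=np.linalg.lstsq(A,o2-o1,rcond=None)[0]
    a=o1+d1*t[0];b=o2+d2*t[1]; return (a+b)/2,np.linalg.norm(a-b)
E
python3 - <<'E'
from h import *
o=get_obs();print({k:np.round(v,3) for k,v in o.items()})
for c in ['scene','side','wrist']:
    snap(c,c+'0'); ci=camera_info(c); print(c,ci['fx'],ci['k1'],np.linalg.inv(np.array(ci['camera_from_world'])).round(3).tolist())
E
```

```text
{'time_s': np.float64(0.0), 'joints': array([-1.139,  0.333, -0.065,  1.461,  0.022,  1.35 , -0.088]), 'joint_velocities': array([ 0.001, -0.001, -0.001,  0.   , -0.002, -0.001, -0.   ]), 'joint_efforts': array([-1.0000e-03, -6.2327e+01,  2.4000e-02, -3.8990e+01, -6.2000e-02,
        4.0000e-02,  0.0000e+00]), 'eef_pos': array([0.274, 0.561, 0.222]), 'tool_rot': array([-0.   ,  0.225,  0.974, -0.001]), 'force': array([0.101, 0.097, 0.059]), 'ft_torque': array([-0.055, -0.015,  0.016]), 'opening': np.float64(0.087)}
scene 482.98305658183125 -0.09994239996611756 [[0.711, -0.463, 0.529, -0.045], [-0.703, -0.469, 0.534, -0.708], [0.001, -0.752, -0.66, 0.717], [0.0, 0.0, 0.0, 1.0]]
side 471.9273959361573 -0.11535202770224728 [[-1.0, -0.023, 0.01, 0.45], [-0.023, 0.675, -0.737, 0.405], [0.011, -0.737, -0.675, 0.647], [0.0, 0.0, 0.0, 1.0]]
wrist 352.9935162121861 0.01666484150535617 [[0.439, 0.857, 0.268, 0.201], [0.898, -0.419, -0.133, 0.597], [-0.002, 0.299, -0.954, 0.384], [0.0, 0.0, 0.0, 1.0]]
```

View pics/scene0.png

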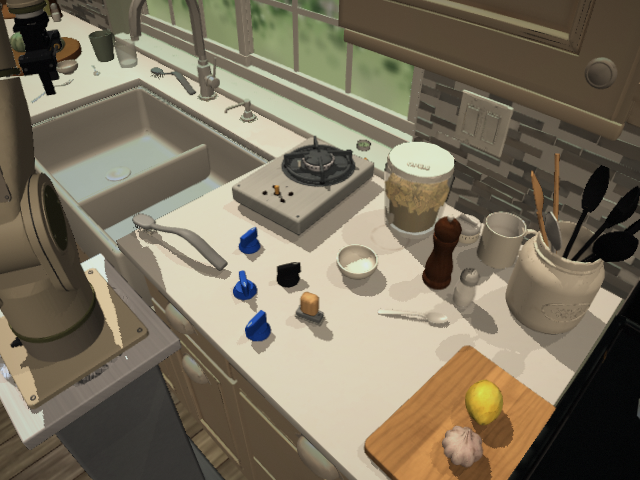

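View pics/side0.png

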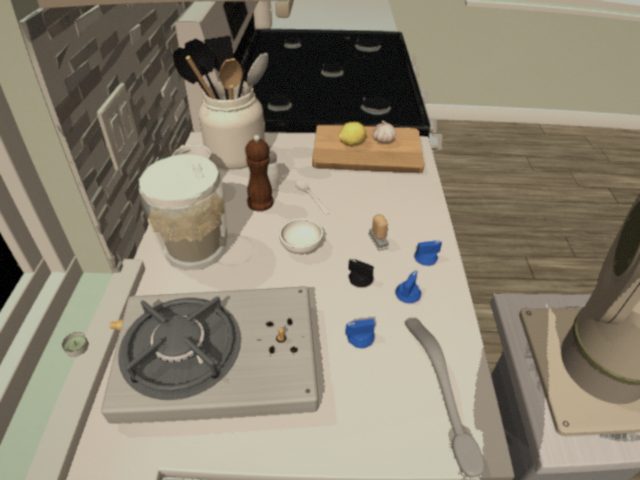

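View pics/wrist0.png

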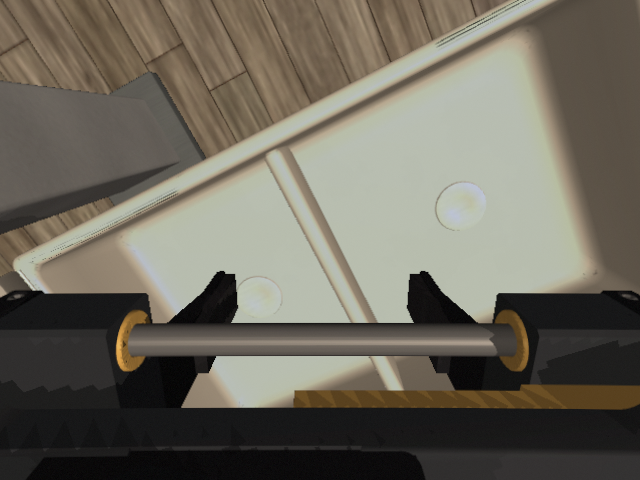

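The scene view shows the cooker at (305,185), the black knob at (288,274), three blue decoys, and the scraper at (310,305). The side view shows the four chips around the spindle at (281,335). I'll measure these next.

```bash
python3 - <<'E'
from h import *
cs={c:camera_info(c) for c in ['scene','side']}
for c in cs: snap(c,c+'1')
def show(q,f=spot_point):
    r={}
    for c in cs:
        r[c]=[(np.round(d['point'],1).tolist(),round(d['conf'],2)) for d in f(q,c)[:6]]
        print(q,c,r[c])
    return r
for q in ['spindle_tip','chip_1','knob','knob_nose','scraper','cooker','pinch_bowl','teaspoon','pepper_mill','salt_shaker']:
    r=show(q)
    zz={'spindle_tip':.0765,'chip_1':.055,'knob_nose':.025}.get(q,0)
    for c in cs:
        for p,cf in r[c]: print('   ',c,onz(cs[c],p,zz).round(4))
print(get_obs()['time_s'])
E
```

```text
spindle_tip scene [([277.3, 285.3], 0.16)]
spindle_tip side [([328.4, 279.5], 0.43)]
    scene [ 0.3438 -0.2383  0.0765]
    side [ 0.5204 -0.0119  0.0765]
chip_1 scene []
chip_1 side [([319.7, 269.4], 0.59), ([353.1, 272.6], 0.52), ([351.5, 290.0], 0.49), ([322.9, 286.0], 0.4), ([280.0, 360.4], 0.37)]
    side [ 0.5403 -0.0436  0.055 ]
    side [0.5292 0.0173 0.055 ]
    side [0.5039 0.0136 0.055 ]
    side [ 0.5139 -0.0384  0.055 ]
    side [ 0.3958 -0.1317  0.055 ]
knob scene [([331.2, 255.7], 0.86), ([276.9, 286.8], 0.71), ([292.6, 246.7], 0.71), ([249.5, 249.2], 0.69)]
knob side [([255.9, 427.0], 0.87), ([296.4, 406.2], 0.67)]
    scene [ 0.2601 -0.2452  0.    ]
    scene [ 0.3932 -0.1836 -0.    ]
    scene [ 0.3078 -0.1596 -0.    ]
    scene [ 0.3899 -0.0658  0.    ]
    side [ 0.2582 -0.2487  0.    ]
    side [ 0.3098 -0.1444  0.    ]
knob_nose scene [([230.9, 255.7], 0.98), ([290.6, 244.9], 0.97)]
knob_nose side [([277.2, 416.0], 0.96), ([328.7, 347.1], 0.82), ([261.4, 348.2], 0.81), ([246.6, 439.5], 0.67), ([185.4, 271.6], 0.36)]
    scene [ 0.4223 -0.0518  0.025 ]
    scene
[... 582 characters left out ...]
96.7], 0.74)]
    scene [ 0.5084 -0.2759  0.    ]
    scene [0.6215 0.0059 0.    ]
    side [ 0.5138 -0.2641  0.    ]
teaspoon scene [([315.8, 412.3], 0.86)]
teaspoon side [([195.7, 314.7], 0.77)]
    scene [ 0.4936 -0.426   0.    ]
    side [ 0.4847 -0.4317  0.    ]
pepper_mill scene [([281.5, 435.1], 0.89), ([191.4, 304.2], 0.34)]
pepper_mill side [([199.9, 258.9], 0.89)]
    scene [ 0.5983 -0.4053  0.    ]
    scene [0.6211 0.0033 0.    ]
    side [ 0.6075 -0.4123  0.    ]
salt_shaker scene [([302.9, 462.7], 0.93)]
salt_shaker side [([185.4, 268.5], 0.76), ([348.7, 270.0], 0.59)]
    scene [ 0.5894 -0.4771  0.    ]
    side [ 0.5922 -0.4667  0.    ]
    side [ 0.5415 -0.027   0.    ]
1.25
```

```bash
python3 - <<'E'
import cv2
a=cv2.imread('pics/scene1.png');b=cv2.imread('pics/side1.png')
cv2.imwrite('pics/crop_a.png',cv2.resize(a[140:340,200:400],(600,600),interpolation=cv2.INTER_CUBIC))
cv2.imwrite('pics/crop_b.png',cv2.resize(b[200:420,230:450],(600,600),interpolation=cv2.INTER_CUBIC))
E
```

```text
(no output)
```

View pics/crop_a.png

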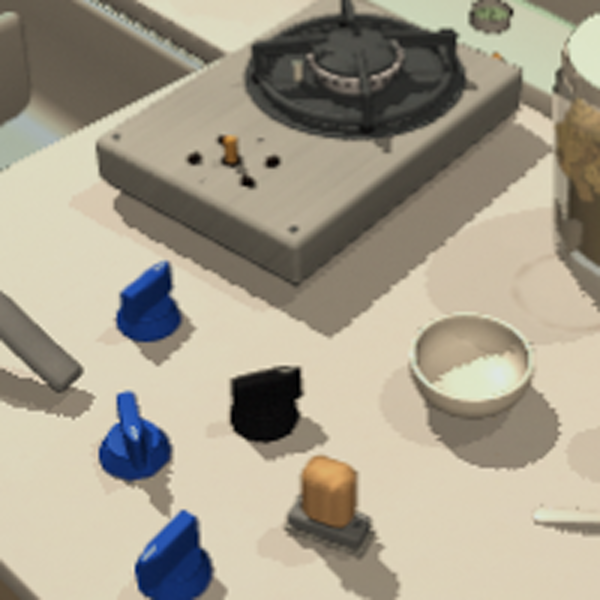

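View pics/crop_b.png

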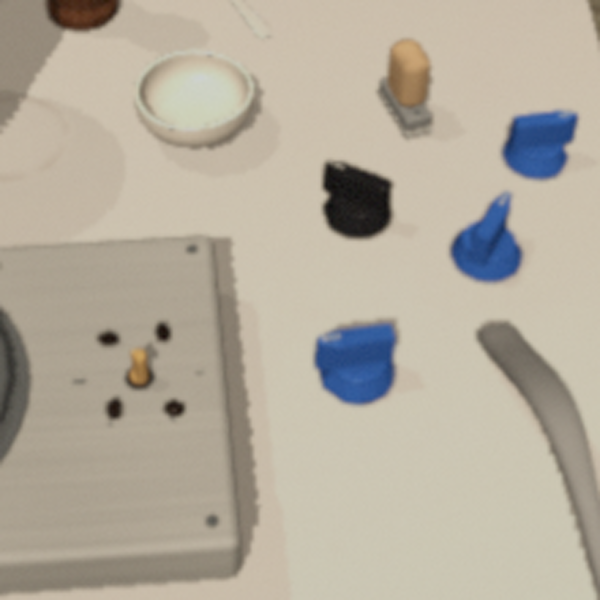

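```bash
cat >> h.py <<'E'
def mv(target_pos,yaw_x=None,o=None):
    """shift in current tool frame mm and rotvec to make tool-x yaw (tool down)"""
    o=o or get_obs(); w,x,y,z=o['tool_rot']; Rt=R.from_quat([x,y,z,w])
    d=Rt.inv().apply(np.array(target_pos)-np.array(o['eef_pos']))*1000
    cx=Rt.as_matrix()[:,0]; cur=np.degrees(np.arctan2(cx[1],cx[0]))
    out=[d.round(1).tolist(),'yawx %.2f'%cur]
    if yaw_x is not None:
        a=np.radians(yaw_x); X=np.array([np.cos(a),np.sin(a),0]);Z=np.array([0,0,-1.]);Y=np.cross(Z,X)
        Rd=R.from_matrix(np.stack([X,Y,Z],1)); rv=(Rt.inv()*Rd).as_rotvec(); out.append(rv.round(4).tolist())
    return out
E
python3 - <<'E'
from h import *
sc=camera_info('scene');sd=camera_info('side')
f=lambda c,im,r:onz(c,r,im).round(4)
print('scraper foot scene',f(sc,0,[315,296]),f(sc,0,[323.3,320.7]))
# side crop scale 220/600
cb=lambda x,y:[200+y*220/600,230+x*220/600]
ca=lambda x,y:[140+y*200/600,200+x*200/600]
print('scraper side foot', f(sd,0.0,cb(381,95)),f(sd,0.0,cb(407,137)),f(sd,0,cb(431,128)))
print('cooker corners side',f(sd,.055,cb(207,238)),f(sd,.055,cb(240,545)))
print('cooker corners scene',f(sc,.055,ca(100,150)),f(sc,.055,ca(298,245)),f(sc,.055,ca(520,72)))
print('spindle tip', f(sd,.0765,cb(139,350)),f(sc,.0765,ca(229,138)))
print('chips scene',[f(sc,.057,ca(*p)) for p in [(195,158),(248,182),(273,161),(222,140)]])
print('chips side',[f(sd,.057,cb(*p)) for p in [(107,338),(163,332),(174,408),(115,408)]])
print('screws',f(sd,.055,cb(192,249)),f(sd,.055,cb(212,521)),f(sc,.055,ca(117,136)),f(sc,.055,ca(294,229)))
print(mv([.42,-.12,.32]), get_obs()['time_s'])
E
```

```text
scraper foot scene [ 0.3389 -0.2693 -0.    ] [ 0.3581 -0.316   0.    ]
scraper side foot [ 0.3678 -0.306   0.    ] [ 0.3511 -0.2616  0.    ] [ 0.3329 -0.2716  0.    ]
cooker corners side [ 0.4869 -0.1126  0.055 ] [0.4602 0.0901 0.055 ]
cooker corners scene [0.457  0.0687 0.055 ] [ 0.4875 -0.1225  0.055 ] [ 0.7722 -0.0889  0.055 ]
spindle tip [ 0.5182 -0.0121  0.0765] [ 0.5194 -0.0132  0.0765]
chips scene [array([0.5009, 0.0066, 0.057 ]), array([ 0.5096, -0.0445,  0.057 ]), array([ 0.5407, -0.0383,  0.057 ]), array([0.531 , 0.0097, 0.057 ])]
chips side [array([ 0.5394, -0.034 ,  0.057 ]), array([ 0.5081, -0.0393,  0.057 ]), array([0.4983, 0.0114, 0.057 ]), array([0.5301, 0.0125, 0.057 ])]
screws [ 0.4955 -0.1035  0.055 ] [0.4747 0.0772 0.055 ] [0.4778 0.0741 0.055 ] [ 0.4978 -0.1074  0.055 ]
[[-430.0, -548.3, -97.5], 'yawx 153.94'] 1.25
```

>>> move_arm(
  motion=[
    [-1,-21.5,-27.4,-8,0,0,0],
    [-1,-21.5,-27.4,-8,0,0,0],
    [-1,-21.5,-27.4,-8,0,0,0],
    [-1,-21.5,-27.4,-8,0,0,0],
    [-1,-21.5,-27.4,-8,0,0,0],
  ],
)

```text
time_s: 1.67
eef_pos: [0.3111, 0.3896, 0.2629]
tool_rot: [-0.0, 0.225, 0.974, 0.0]
force: [1.3, -0.5, 0.3]
opening: 0.0869
```

>>> move_arm(
  motion=[
    [-1,-21.5,-27.4,-8,0,0,0],
    [-1,-21.5,-27.4,-8,0,0,0],
    [-1,-21.5,-27.4,-8,0,0,0],
    [-1,-21.5,-27.4,-8,0,0,0],
    [-1,-21.5,-27.4,-8,0,0,0],
  ],
)

```text
time_s: 2.08
eef_pos: [0.3474, 0.2191, 0.3031]
tool_rot: [0.0, 0.225, 0.974, 0.0]
force: [0.3, -0.6, 0.5]
opening: 0.0871
```

>>> move_arm(
  motion=[
    [-1,-21.5,-27.4,-4,0,0,0],
    [-1,-21.5,-27.4,-4,0,0,0],
    [-1,-21.5,-27.4,-4,0,0,0],
    [-1,-21.5,-27.4,-4,0,0,0],
    [-1,-21.5,-27.4,0,0,0,0],
  ],
)

```text
time_s: 2.5
eef_pos: [0.384, 0.0488, 0.3194]
tool_rot: [0.001, 0.226, 0.974, 0.001]
force: [0.5, -1.1, -0.2]
opening: 0.0872
```

>>> move_arm(
  motion=[
    [-1,-21.5,-27.4,0,0,0,0],
    [-1,-21.5,-27.4,0,0,0,0],
    [-1,-21.5,-27.4,0,0,0,0],
    [-1,-21.5,-27.4,0,0,0,0],
    [-1,-21.5,-27.4,0,0,0,0],
  ],
)

```text
time_s: 2.92
eef_pos: [0.42, -0.1216, 0.3188]
tool_rot: [0.0, 0.226, 0.974, 0.0]
force: [0.7, 1.0, 0.2]
opening: 0.0871
```

>>> move_arm(
  motion=[
    [-1,0,0,0,0,0,0],
    [-1,0,0,0,0,0,0],
    [-1,0,0,0,0,0,0],
  ],
)

```text
time_s: 3.17
eef_pos: [0.4201, -0.1191, 0.3185]
tool_rot: [-0.0, 0.225, 0.974, 0.0]
force: [-0.7, -0.0, -0.7]
opening: 0.0872
```

```bash
python3 - <<'E'
from h import *
ci=camera_info('wrist');snap('wrist','wrist1'); np.save('w1.npy',ci,allow_pickle=True)
print(get_obs()['joints'],get_obs()['eef_pos'])
for q in ['knob','knob_nose','scraper','spindle_tip','chip_1','cooker']:
    zz={'spindle_tip':.0765,'chip_1':.055,'knob_nose':.025}.get(q,0)
    for d in spot_point(q,'wrist')[:6]: print(q,np.round(d['point'],1),round(d['conf'],2),onz(ci,d['point'],zz).round(4))
E
```

```text
[-0.61307969 -0.22077113  0.67383722  1.79047668  0.13686855  1.52526387
  1.16002137] [ 0.42008738 -0.11863133  0.31846507]
knob [117.8 257.8] 0.85 [ 0.3074 -0.1569  0.    ]
knob [148.5 355. ] 0.67 [ 0.3977 -0.0599  0.    ]
knob [115.6 176.4] 0.64 [ 0.2594 -0.2497  0.    ]
knob [185.8 269.6] 0.6 [ 0.3918 -0.1856  0.    ]
knob_nose [117.2 234.3] 0.9 [ 0.2963 -0.1785  0.025 ]
knob_nose [162.2 370.4] 0.75 [ 0.4192 -0.0506  0.025 ]
knob_nose [ 99.5 158.1] 0.57 [ 0.239  -0.2506  0.025 ]
knob_nose [209.6 267.8] 0.56 [ 0.4163 -0.1976  0.025 ]
scraper [195.8 187. ] 0.74 [ 0.3542 -0.2945  0.    ]
spindle_tip [231.1 439.6] 0.43 [ 0.5219 -0.0127  0.0765]
chip_1 [206.7 442.9] 0.63 [0.5033 0.0057 0.055 ]
chip_1 [228.4 407.7] 0.49 [ 0.5104 -0.0437  0.055 ]
chip_1 [225.2 453.6] 0.45 [0.5316 0.0094 0.055 ]
chip_1 [245.7 423.4] 0.36 [ 0.5406 -0.0343  0.055 ]
cooker [268.7 456. ] 0.98 [0.6202 0.002  0.    ]
```

View pics/wrist1.png

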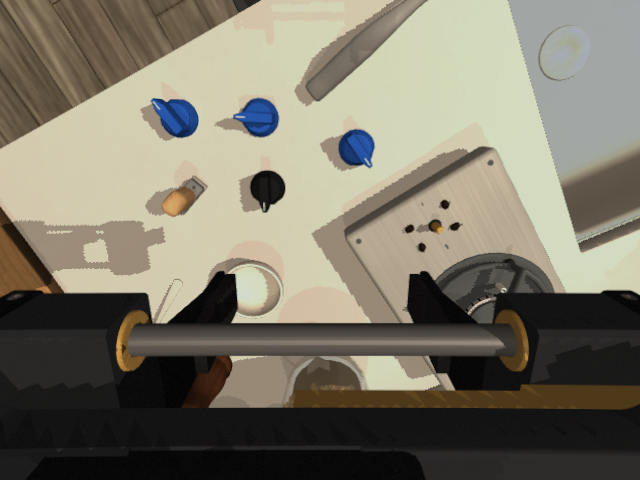

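```bash
python3 - <<'E'
from h import *
print(mv([.355,-.291,.2],22))
E
```

```text
[[-16.8, -183.0, 118.5], 'yawx 154.00', [0.0001, -0.0002, 2.3039]]
```

>>> move_arm(
  motion=[
    [-1,-2.8,-30.5,5,0,0,0],
    [-1,-2.8,-30.5,5,0,0,0],
    [-1,-2.8,-30.5,5,0,0,0],
    [-1,-2.8,-30.5,5,0,0,0],
    [-1,-2.8,-30.5,5,0,0,0],
  ],
)

```text
time_s: 3.93
eef_pos: [0.365, -0.264, 0.2933]
tool_rot: [0.0, 0.225, 0.974, 0.0]
force: [0.4, -0.4, -0.4]
opening: 0.0869
```

>>> move_arm(
  motion=[
    [-1,-2.8,-30.5,5,0,0,0],
    [-1,0,0,6,0,0,0.12],
    [-1,0,0,6,0,0,0.12],
    [-1,0,0,6,0,0,0.12],
    [-1,0,0,6,0,0,0.12],
  ],
)

```text
time_s: 4.35
eef_pos: [0.3549, -0.2914, 0.2642]
tool_rot: [0.0, 0.453, 0.891, 0.0]
force: [-0.2, -0.0, -0.0]
opening: 0.0869
```

>>> move_arm(
  motion=[
    [-1,0,0,6,0,0,0.12],
    [-1,0,0,6,0,0,0.12],
    [-1,0,0,6,0,0,0.12],
    [-1,0,0,6,0,0,0.12],
    [-1,0,0,6,0,0,0.12],
  ],
)

```text
time_s: 4.77
eef_pos: [0.3549, -0.2913, 0.2342]
tool_rot: [-0.0, 0.696, 0.718, 0.0]
force: [-0.2, -0.4, 0.1]
opening: 0.0868
```

>>> move_arm(
  motion=[
    [-1,0,0,6,0,0,0.12],
    [-1,0,0,6,0,0,0.12],
    [-1,0,0,6,0,0,0.12],
    [-1,0,0,6,0,0,0.12],
    [-1,0,0,6,0,0,0.12],
  ],
)

```text
time_s: 5.18
eef_pos: [0.3549, -0.2912, 0.2042]
tool_rot: [-0.0, 0.877, 0.48, 0.0]
force: [0.1, -0.7, -0.4]
opening: 0.0868
```

>>> move_arm(
  motion=[
    [-1,0,0,0,0,0,0.12],
    [-1,0,0,0,0,0,0.12],
    [-1,0,0,0,0,0,0.12],
    [-1,0,0,0,0,0,0.12],
    [-1,0,0,0,0,0,0.12],
  ],
)

```text
time_s: 5.6
eef_pos: [0.3549, -0.2913, 0.2045]
tool_rot: [-0.0, 0.98, 0.199, 0.0]
force: [0.6, 0.8, -0.8]
opening: 0.0873
```

```bash
python3 - <<'E'
from h import *
ci=camera_info('wrist');o=get_obs();snap('wrist','wrist2')
print(o['joints'].round(2) if hasattr(o['joints'],'round') else o['joints'],o['eef_pos'],mv([.355,-.291,.2],22))
for d in spot_point('scraper','wrist')[:2]: print(d['point'],d['conf'],onz(ci,d['point'],0))
E
```

```text
[-0.24 -0.09  0.81  1.94  0.07  1.27 -0.63] [ 0.35492285 -0.29125205  0.20448496] [[0.1, -0.2, 4.5], 'yawx 22.47', [-0.0001, -0.0001, 0.0082]]
[202.4, 317.7] 0.69 [ 0.35385971 -0.28803874  0.        ]
```

View pics/wrist2.png

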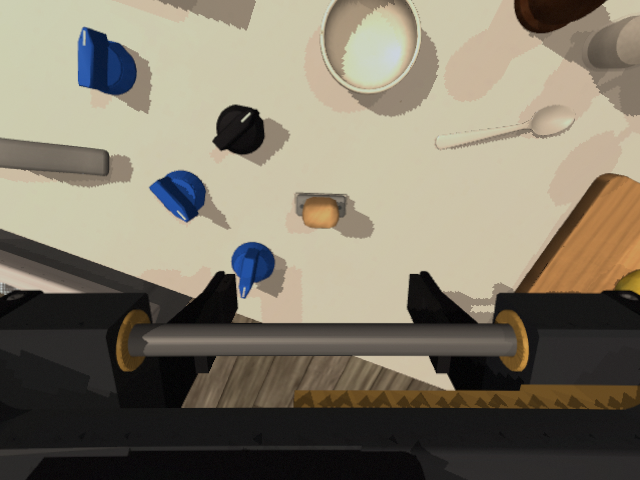

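```bash
python3 - <<'E'
from h import *
im=cv2.imread('pics/wrist2.png'); cv2.imwrite('pics/c2.png',cv2.resize(im[170:240,270:370],(800,560),interpolation=cv2.INTER_CUBIC))
E
```

```text
(no output)
```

View pics/c2.png

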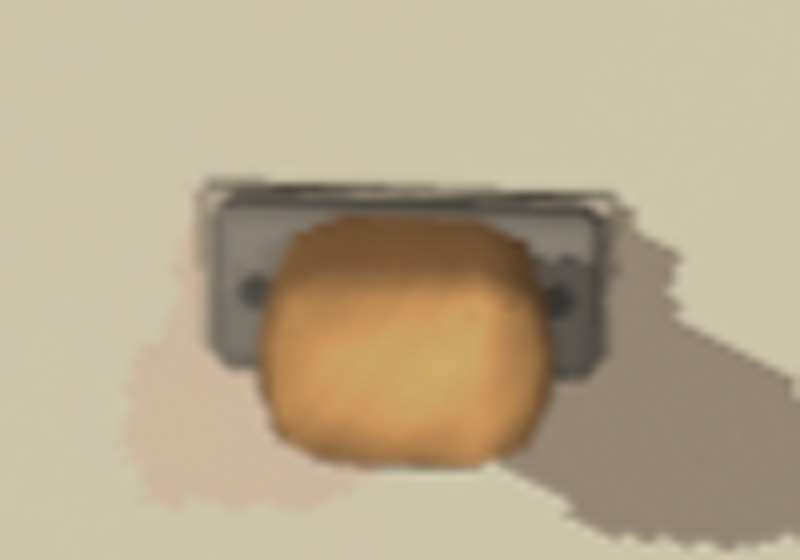

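```bash
python3 - <<'E'
from h import *
ci=camera_info('wrist')
a=onz(ci,[192.9,296],0);b=onz(ci,[194.5,346.5],0);print(a,b,np.linalg.norm(a-b),np.degrees(np.arctan2(*(b-a)[[1,0]]))+90)
h1=onz(ci,[170+290/8,302],.017);h2=onz(ci,[170+300/8,270+558/8],.017);print((h1+h2)/2,np.degrees(np.arctan2(*(h2-h1)[[1,0]]))+90)
c=(h1+h2)/2
print(mv([c[0],c[1],.031],20.8))
E
```

```text
[ 0.35421545 -0.2631874   0.        ] [ 0.37356811 -0.31268009  0.        ] 0.05314181087735791 21.356525533549274
[ 0.35442726 -0.29159146  0.017     ] 21.25050246018479
[[-0.6, 0.1, 173.5], 'yawx 23.19', [-0.0001, -0.0001, 0.0417]]
```

>>> move_arm(
  motion=[
    [-1,-0.5,0,35,0,0,0.036],
    [-1,0,0,35,0,0,0],
    [-1,0,0,35,0,0,0],
    [-1,0,0,35,0,0,0],
    [-1,0,0,33.5,0,0,0],
  ],
)

```text
time_s: 6.12
eef_pos: [0.3543, -0.2915, 0.0295]
tool_rot: [0.0, 0.982, 0.187, 0.0]
force: [1.7, 2.0, 0.2]
opening: 0.087
```

>>> move_arm(
  motion=[
    [0.4,0,0,0,0,0,0],
    [1,0,0,0,0,0,0],
    [1,0,0,0,0,0,0],
    [1,0,0,0,0,0,0],
    [1,0,0,0,0,0,0],
  ],
  squeeze=30,
)

```text
time_s: 6.53
eef_pos: [0.3558, -0.2921, 0.0329]
tool_rot: [0.001, 0.983, 0.185, 0.002]
force: [-0.2, -0.5, -0.3]
opening: 0.0613
```

>>> move_arm(
  motion=[
    [1,0,0,0,0,0,0],
    [1,0,0,0,0,0,0],
    [1,0,0,0,0,0,0],
  ],
)

```text
time_s: 6.78
eef_pos: [0.3548, -0.2916, 0.0315]
tool_rot: [0.0, 0.983, 0.185, 0.001]
force: [-0.3, -0.5, 0.1]
opening: 0.0417
```

```bash
python3 - <<'E'
from h import *
o=get_obs();print(o['eef_pos'],o['opening'],mv([.6,-.05,.2],7))
E
```

```text
[ 0.35478203 -0.29164886  0.03154347] 0.04171635621804789 [[316.4, -136.2, -168.1], 'yawx 21.26', [0.0002, -0.0013, 0.249]]
```

>>> move_arm(
  motion=[
    [1,0,0,0,0,0,0],
    [1,0,0,0,0,0,0],
    [1,0,0,0,0,0,0],
    [1,0,0,0,0,0,0],
  ],
)

```text
time_s: 7.12
eef_pos: [0.3545, -0.2916, 0.0312]
tool_rot: [-0.0, 0.983, 0.184, 0.0]
force: [-1.0, 1.9, 5.9]
opening: 0.034
```

```bash
python3 - <<'E'
from h import *
o=get_obs();print(o['eef_pos'],o['opening'])
E
```

```text
[ 0.35449824 -0.29159081  0.03120951] 0.03403884866536454
```

>>> move_arm(
  motion=[
    [1,0,0,-35,0,0,0],
    [1,0,0,-35,0,0,0.083],
    [1,0,0,-35,0,0,0.083],
    [1,0,0,-35,0,0,0.083],
    [1,0,0,0,0,0,0],
  ],
)

```text
time_s: 7.53
eef_pos: [0.3567, -0.2936, 0.1766]
tool_rot: [0.001, 0.998, 0.057, 0.004]
force: [1.2, 0.1, 0.4]
opening: 0.0338
```

```bash
python3 - <<'E'
from h import *
o=get_obs();print(o['eef_pos'],o['opening'],o['force'],mv([.5573,.0284,.17],7))
snap('side','side2')
E
```

```text
[ 0.35666138 -0.29359416  0.17658235] 0.03375419291277041 [1.21469484 0.11096919 0.43391161] [[236.2, -296.9, 7.5], 'yawx 6.59', [0.0031, -0.0077, -0.0072]]
```

>>> move_arm(
  motion=[
    [1,24,-29.3,0,0,0,0],
    [1,24,-29.3,0,0,0,0],
    [1,24,-29.3,0,0,0,0],
    [1,24,-29.3,0,0,0,0],
    [1,24,-29.3,0,0,0,0],
  ],
)

```text
time_s: 8.0
eef_pos: [0.4555, -0.1299, 0.1696]
tool_rot: [-0.0, 0.998, 0.061, -0.001]
force: [0.8, -1.1, 0.7]
opening: 0.0334
```

>>> move_arm(
  motion=[
    [1,24,-29.3,0,0,0,0],
    [1,24,-29.3,0,0,0,0],
    [1,24,-29.3,0,0,0,0],
    [1,24,-29.3,0,0,0,0],
    [1,24,-29.3,0,0,0,0],
  ],
)

```text
time_s: 8.42
eef_pos: [0.5569, 0.0299, 0.1691]
tool_rot: [0.0, 0.998, 0.061, -0.001]
force: [1.0, -0.6, -0.3]
opening: 0.034
```

>>> move_arm(
  motion=[
    [1,0,0,0,0,0,0],
    [1,0,0,0,0,0,0],
    [1,0,0,0,0,0,0],
  ],
)

```text
time_s: 8.67
eef_pos: [0.5562, 0.0276, 0.1694]
tool_rot: [0.001, 0.998, 0.061, -0.001]
force: [-0.8, -0.2, -1.6]
opening: 0.0339
```

```bash
python3 - <<'E'
from h import *
o=get_obs();print(o['eef_pos'],o['opening'],o['force'],mv([.5573,.0284,.09],7))
snap('side','side3');snap('wrist','wrist3');
im=cv2.imread('pics/side3.png');cv2.imwrite('pics/c3.png',cv2.resize(im[260:420,180:340],(600,600),interpolation=cv2.INTER_CUBIC))
E
```

```text
[0.55619296 0.02760095 0.16942776] 0.03389389959001905 [-0.83430558 -0.24022192 -1.58250718] [[1.4, -0.7, 79.4], 'yawx 7.00', [0.001, 0.0027, -0.0001]]
```

View pics/side3.png

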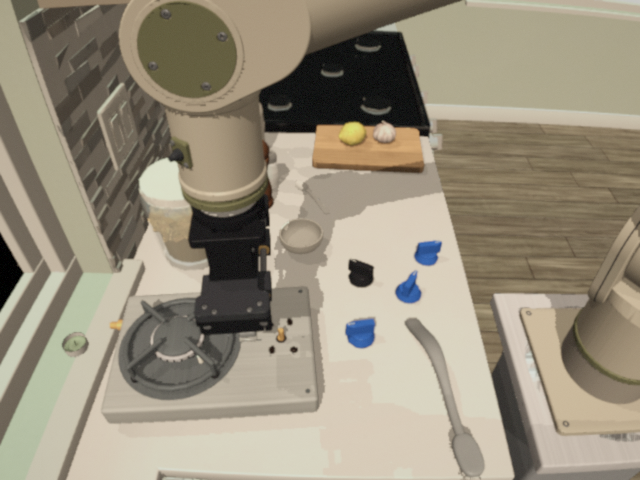

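View pics/wrist3.png

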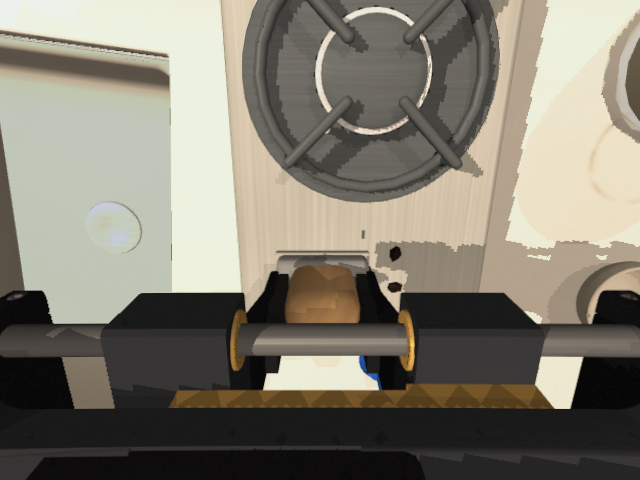

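```bash
python3 - <<'E'
from h import *
ci=camera_info('wrist')
im=cv2.imread('pics/wrist3.png');cv2.imwrite('pics/c3.png',cv2.resize(im[0:300,200:540],(680,600)))
for z in (.055,): 
  p=[onz(ci,q,z) for q in ([20,225],[235,238],[30,515],[250,484])]
  for a,b in((p[1],p[0]),(p[3],p[2])): print(a,b,np.degrees(np.arctan2(b[1]-a[1],b[0]-a[0])))
for d in spot_point('chip_1','wrist')[:5]: print(d['point'],d['conf'],onz(ci,d['point'],.055))
E
```

```text
[0.5412694  0.09373471 0.055     ] [0.69599353 0.10990952 0.055     ] 5.968006720521838
[ 0.55270668 -0.11064912  0.055     ] [ 0.71361123 -0.08956217  0.055     ] 7.466205678829478
[253.3, 398.1] 0.63 [ 0.54119461 -0.04026746  0.055     ]
[285.1, 391.3] 0.41 [ 0.51158213 -0.03983883  0.055     ]
```

View pics/c3.png

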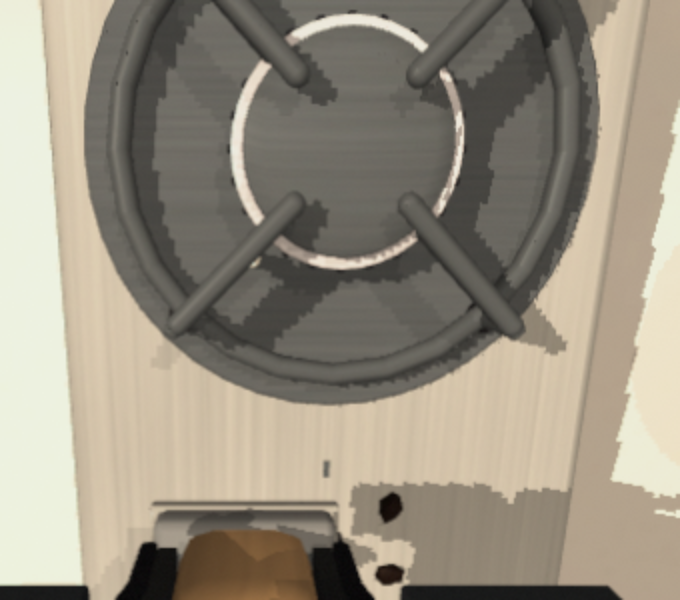

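>>> move_arm(
  motion=[
    [1,0.6,-0.4,26,0,0,0],
    [1,0,0,26,0,0,0],
    [1,0,0,22,0,0,0],
    [1,0,0,5,0,0,0],
    [1,0,0,0,0,0,0],
  ],
)

```text
time_s: 9.23
eef_pos: [0.5563, 0.028, 0.0909]
tool_rot: [0.0, 0.998, 0.06, -0.001]
force: [1.4, -0.1, -1.0]
opening: 0.0335
```

>>> move_arm(
  motion=[
    [1,0,0,0,0,0,0],
    [1,0,0,0,0,0,0],
  ],
)

```text
time_s: 9.4
eef_pos: [0.5585, 0.0286, 0.0937]
tool_rot: [-0.0, 0.998, 0.061, 0.001]
force: [0.4, -0.2, -0.4]
opening: 0.0335
```

```bash
python3 - <<'E'
from h import *
o=get_obs();print(o['eef_pos'],o['opening'],o['force'],mv([.5573,.0284,.0868],7))
ci=camera_info('wrist');print(onz(ci,[234,363],.055))
snap('side','side4');snap('scene','scene4')
im=cv2.imread('pics/side4.png');im2=cv2.imread('pics/scene4.png')
cv2.imwrite('pics/c4.png',np.hstack([cv2.resize(im[280:400,200:320],(400,400),interpolation=cv2.INTER_CUBIC),cv2.resize(im2[140:240,230:330],(400,400),interpolation=cv2.INTER_CUBIC)]))
E
```

```text
[0.55849989 0.02859794 0.09367952] 0.03351199709699364 [ 0.38246482 -0.21324383 -0.38065345] [[-1.2, 0.1, 6.9], 'yawx 6.95', [-0.0004, -0.0024, -0.0008]]
[0.58030677 0.00564979 0.055     ]
```

View pics/c4.png

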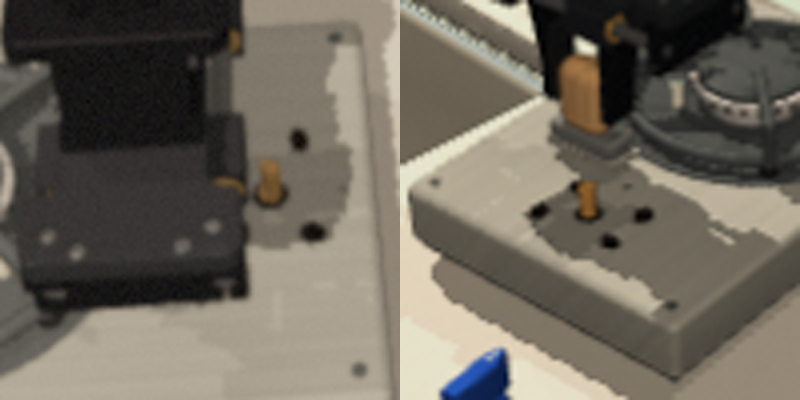

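>>> move_arm(
  motion=[
    [1,0,0,2.5,0,0,0],
    [1,0,0,2,0,0,0],
    [1,0,0,0.5,0,0,0],
    [1,0,0,0,0,0,0],
    [1,0,0,0,0,0,0],
  ],
)

```text
time_s: 9.92
eef_pos: [0.5575, 0.0288, 0.087]
tool_rot: [-0.0, 0.998, 0.061, -0.0]
force: [-0.0, 0.2, -1.2]
opening: 0.0339
```

>>> move_arm(
  motion=[
    [1,0,0,0,0,0,0],
    [1,0,0,0,0,0,0],
  ],
)

```text
time_s: 10.08
eef_pos: [0.5575, 0.0288, 0.0871]
tool_rot: [-0.0, 0.998, 0.061, 0.0]
force: [-0.1, 0.2, -0.4]
opening: 0.0338
```

```bash
python3 - <<'E'
from h import *
o=get_obs();print(o['eef_pos'],o['opening'],o['force'],mv([.5573,.0284,.0868],7))
snap('side','side5');snap('scene','scene5')
im=cv2.imread('pics/side5.png');im2=cv2.imread('pics/scene5.png')
cv2.imwrite('pics/c5.png',np.hstack([cv2.resize(im[280:400,200:320],(400,400),interpolation=cv2.INTER_CUBIC),cv2.resize(im2[140:240,230:330],(400,400),interpolation=cv2.INTER_CUBIC)]))
E
```

```text
[0.55754922 0.02876644 0.08706224] 0.03380229683720834 [-0.05931292  0.2218211  -0.43889995] [[-0.3, 0.3, 0.3], 'yawx 6.97', [-0.0001, -0.0, -0.0004]]
```

View pics/c5.png

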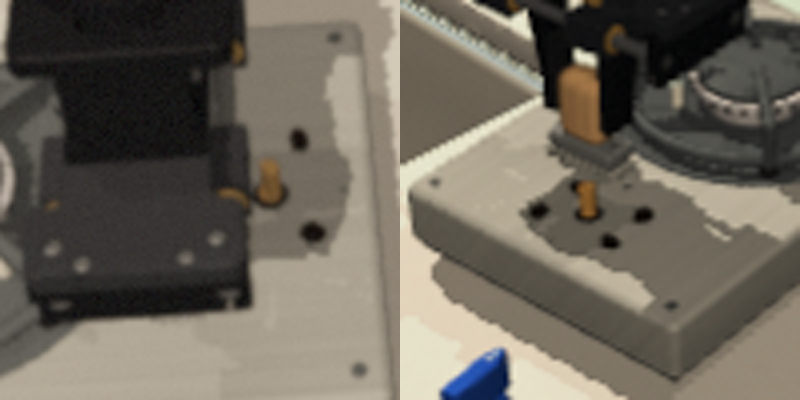

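>>> move_arm(
  motion=[
    [1,-6,0,0,0,0,0],
    [1,-8,0,0,0,0,0],
    [1,-8,0,0,0,0,0],
    [1,-8,0,0,0,0,0],
    [1,-8,0,0,0,0,0],
  ],
)

```text
time_s: 10.6
eef_pos: [0.5187, 0.0241, 0.087]
tool_rot: [-0.0, 0.998, 0.061, -0.0]
force: [0.0, 0.5, -0.7]
opening: 0.034
```

```bash
python3 - <<'E'
from h import *
o=get_obs();print(o['eef_pos'],o['opening'],o['force'])
snap('side','side6');snap('scene','scene6')
im=cv2.imread('pics/side6.png');im2=cv2.imread('pics/scene6.png')
cv2.imwrite('pics/c6.png',np.hstack([cv2.resize(im[280:400,220:340],(400,400),interpolation=cv2.INTER_CUBIC),cv2.resize(im2[140:240,230:330],(400,400),interpolation=cv2.INTER_CUBIC)]))
E
```

```text
[0.51870395 0.02406423 0.08702687] 0.033987539076934234 [ 0.02540706  0.52892954 -0.71765004]
```

View pics/c6.png

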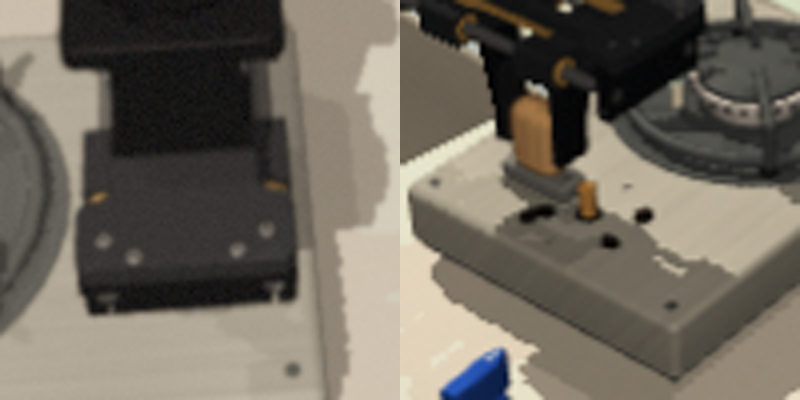

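>>> move_arm(
  motion=[
    [1,-8,0,0,0,0,0],
    [1,-8,0,0,0,0,0],
    [1,-8,0,0,0,0,0],
    [1,-8,0,0,0,0,0],
    [1,-6,0,0,0,0,0],
  ],
)

```text
time_s: 11.12
eef_pos: [0.481, 0.0194, 0.0869]
tool_rot: [-0.0, 0.998, 0.061, -0.0]
force: [0.2, -0.2, -1.5]
opening: 0.0338
```

```bash
python3 - <<'E'
from h import *
o=get_obs();print(o['eef_pos'],o['opening'],o['force'])
snap('side','side7');snap('scene','scene7')
im=cv2.imread('pics/side7.png');im2=cv2.imread('pics/scene7.png')
cv2.imwrite('pics/c7.png',np.hstack([cv2.resize(im[280:400,260:380],(400,400),interpolation=cv2.INTER_CUBIC),cv2.resize(im2[140:240,230:330],(400,400),interpolation=cv2.INTER_CUBIC)]))
E
```

```text
[0.48096215 0.01940215 0.08693848] 0.033782265298244685 [ 0.21177663 -0.1625668  -1.52855359]
```

View pics/c7.png

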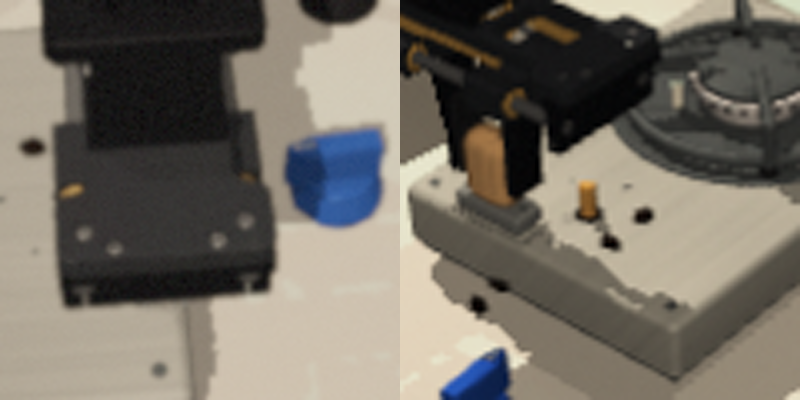

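>>> move_arm(
  motion=[
    [1,-8,0,0,0,0,0],
    [1,-8,0,0,0,0,0],
    [1,-6,0,0,0,0,0],
    [1,0,0,0,0,0,0],
    [1,0,0,0,0,0,0],
  ],
)

```text
time_s: 11.63
eef_pos: [0.4601, 0.017, 0.0872]
tool_rot: [-0.0, 0.998, 0.061, 0.0]
force: [0.7, -0.0, -1.0]
opening: 0.0335
```

```bash
python3 - <<'E'
from h import *
o=get_obs();print(o['eef_pos'],o['opening'],o['force'],mv([.5662,-.044,.13]))
snap('scene','scene8')
im2=cv2.imread('pics/scene8.png')
cv2.imwrite('pics/c8.png',cv2.resize(im2[140:240,230:330],(500,500),interpolation=cv2.INTER_CUBIC))
E
```

```text
[0.46008517 0.01700156 0.08715014] 0.033540688359512856 [ 0.72790976 -0.01544229 -1.01405071] [[97.9, 73.4, -42.8], 'yawx 6.98']
```

View pics/c8.png

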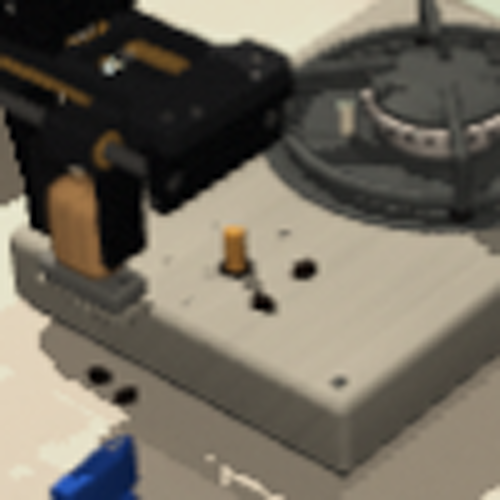

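>>> move_arm(
  motion=[
    [1,0,0,-25,0,0,0],
    [1,0,0,-25,0,0,0],
    [1,32.5,25,0,0,0,0],
    [1,32.5,25,0,0,0,0],
    [1,33,25,0,0,0,0],
  ],
)

```text
time_s: 12.1
eef_pos: [0.5689, -0.0455, 0.1383]
tool_rot: [-0.001, 0.998, 0.062, 0.002]
force: [1.6, 0.9, -0.1]
opening: 0.034
```

>>> move_arm(
  motion=[
    [1,0,0,0,0,0,0],
    [1,0,0,0,0,0,0],
    [1,0,0,25,0,0,0],
    [1,0,0,15,0,0,0],
    [1,0,0,5,0,0,0],
  ],
)

```text
time_s: 12.52
eef_pos: [0.5648, -0.0446, 0.09]
tool_rot: [-0.0, 0.998, 0.061, -0.002]
force: [-0.0, 0.0, -1.4]
opening: 0.0339
```

>>> move_arm(
  motion=[
    [1,0,0,3,0,0,0],
    [1,0,0,0,0,0,0],
    [1,0,0,0,0,0,0],
    [1,0,0,0,0,0,0],
  ],
)

```text
time_s: 12.85
eef_pos: [0.5672, -0.0455, 0.0901]
tool_rot: [-0.0, 0.998, 0.061, 0.001]
force: [0.4, 0.7, -0.5]
opening: 0.0334
```

```bash
python3 - <<'E'
from h import *
o=get_obs();print(o['eef_pos'],o['opening'],o['force'],mv([.5662,-.045,.0868]))
snap('scene','scene9');snap('side','side9')
im=cv2.imread('pics/side9.png');im2=cv2.imread('pics/scene9.png')
cv2.imwrite('pics/c9.png',np.hstack([cv2.resize(im[280:400,220:340],(400,400),interpolation=cv2.INTER_CUBIC),cv2.resize(im2[140:240,230:330],(400,400),interpolation=cv2.INTER_CUBIC)]))
E
```

```text
[ 0.56719037 -0.04546107  0.09014522] 0.03344560345011342 [ 0.38564783  0.72026717 -0.54200357] [[-0.9, -0.6, 3.3], 'yawx 6.99']
```

View pics/c9.png

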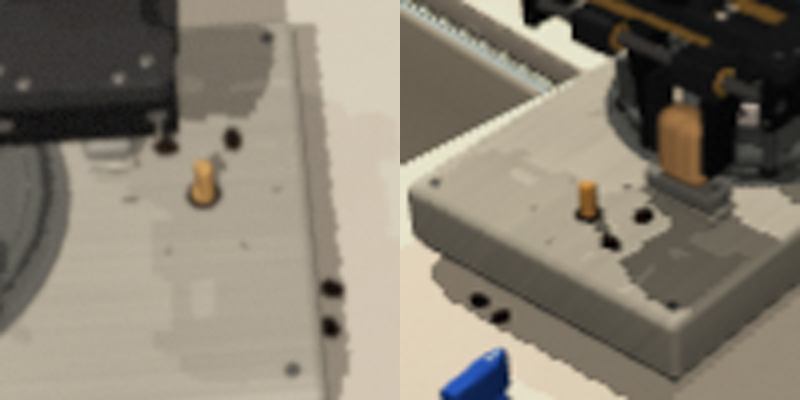

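>>> move_arm(
  motion=[
    [1,0,0,2,0,0,0],
    [1,0,0,0.9,0,0,0],
    [1,0,0,0,0,0,0],
    [1,0,0,0,0,0,0],
    [1,0,0,0,0,0,0],
  ],
)

```text
time_s: 13.37
eef_pos: [0.5668, -0.0456, 0.0862]
tool_rot: [-0.0, 0.998, 0.061, 0.0]
force: [-0.2, 0.6, -0.5]
opening: 0.0338
```

>>> move_arm(
  motion=[
    [1,-6,0,0,0,0,0],
    [1,-8,0,0,0,0,0],
    [1,-8,0,0,0,0,0],
    [1,-8,0,0,0,0,0],
    [1,-8,0,0,0,0,0],
  ],
)

```text
time_s: 13.78
eef_pos: [0.5279, -0.0504, 0.0862]
tool_rot: [-0.0, 0.998, 0.061, 0.0]
force: [-0.4, 0.7, 0.8]
opening: 0.0336
```

```bash
python3 - <<'E'
from h import *
o=get_obs();print(o['eef_pos'],o['opening'],o['force'])
snap('scene','scene10');snap('side','side10')
im=cv2.imread('pics/side10.png');im2=cv2.imread('pics/scene10.png')
cv2.imwrite('pics/c10.png',np.hstack([cv2.resize(im[280:400,220:340],(400,400),interpolation=cv2.INTER_CUBIC),cv2.resize(im2[140:240,230:330],(400,400),interpolation=cv2.INTER_CUBIC)]))
E
```

```text
[ 0.52790868 -0.05044201  0.08617985] 0.0335720434342472 [-0.39213488  0.66267139  0.81643668]
```

View pics/c10.png

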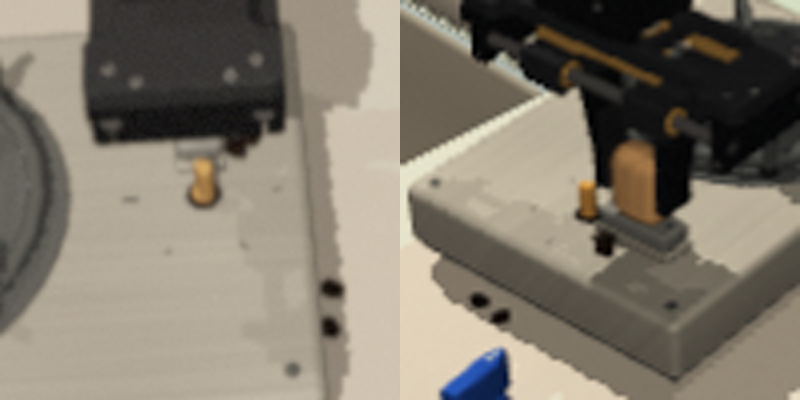

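>>> move_arm(
  motion=[
    [1,-8,0,0,0,0,0],
    [1,-8,0,0,0,0,0],
    [1,-8,0,0,0,0,0],
    [1,-8,0,0,0,0,0],
    [1,-8,0,0,0,0,0],
  ],
)

```text
time_s: 14.3
eef_pos: [0.4885, -0.0553, 0.0862]
tool_rot: [-0.0, 0.998, 0.061, 0.0]
force: [2.0, 0.7, 8.0]
opening: 0.0336
```

>>> move_arm(
  motion=[
    [1,-8,0,0,0,0,0],
    [1,-8,0,0,0,0,0],
    [1,-5,0,0,0,0,0],
    [1,0,0,0,0,0,0],
    [1,0,0,0,0,0,0],
  ],
)

```text
time_s: 14.72
eef_pos: [0.4671, -0.0578, 0.0857]
tool_rot: [-0.0, 0.998, 0.061, -0.001]
force: [-5.0, -0.7, 0.3]
opening: 0.0338
```

```bash
python3 - <<'E'
from h import *
o=get_obs();print(o['eef_pos'],o['opening'],o['force'])
snap('scene','scene11');snap('side','side11')
im=cv2.imread('pics/side11.png');im2=cv2.imread('pics/scene11.png')
cv2.imwrite('pics/c11.png',np.hstack([cv2.resize(im[280:400,240:360],(400,400),interpolation=cv2.INTER_CUBIC),cv2.resize(im2[150:250,230:330],(400,400),interpolation=cv2.INTER_CUBIC)]))
E
```

```text
[ 0.46708432 -0.05775112  0.08569382] 0.03381634510322984 [-4.9732768  -0.69610238  0.3066897 ]
```

View pics/c11.png

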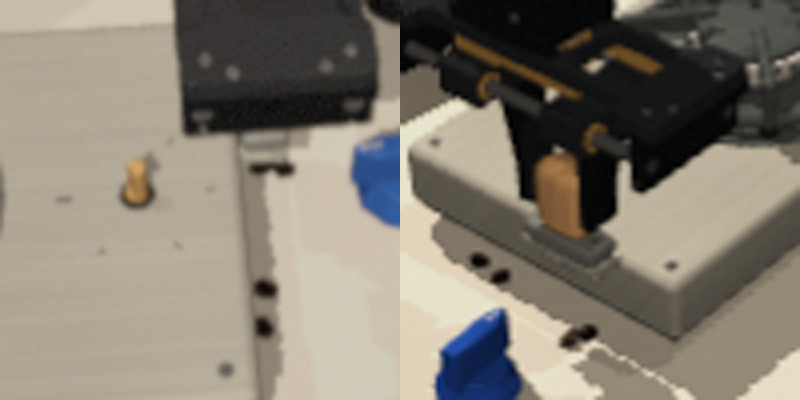

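>>> move_arm(
  motion=[
    [1,0,0,-25,0,0,0],
    [1,0,0,-35,0,0,0],
    [1,0,0,0,0,0,0],
    [1,0,0,0,0,0,0],
  ],
)

```text
time_s: 15.15
eef_pos: [0.47, -0.0575, 0.1476]
tool_rot: [-0.0, 0.998, 0.061, 0.002]
force: [-0.7, -0.6, -0.2]
opening: 0.0335
```

```bash
python3 - <<'E'
from h import *
o=get_obs();print(o['eef_pos'],o['opening'],o['force'],mv([.354,-.29,.145],7))
snap('scene','scene12');snap('side','side12')
im=cv2.imread('pics/side12.png');im2=cv2.imread('pics/scene12.png')
cv2.imwrite('pics/c12.png',np.hstack([cv2.resize(im[260:400,230:370],(400,400),interpolation=cv2.INTER_CUBIC),cv2.resize(im2[130:250,220:340],(400,400),interpolation=cv2.INTER_CUBIC)]))
E
```

```text
[ 0.47000562 -0.05746641  0.1475661 ] 0.03353344968458574 [-0.72693895 -0.59940755 -0.22376937] [[-143.5, 216.7, 1.9], 'yawx 7.00', [-0.0003, -0.0039, -0.0001]]
```

View pics/c12.png

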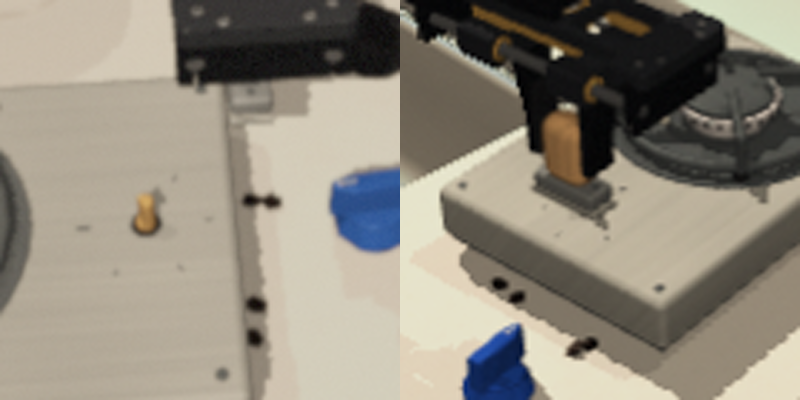

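>>> move_arm(
  motion=[
    [1,-20.3,31,0,0,0,0],
    [1,-20.3,31,0,0,0,0],
    [1,-20.3,31,0,0,0,0],
    [1,-20.3,31,0,0,0,0],
    [1,-20.3,31,0,0,0,0],
  ],
)

```text
time_s: 15.67
eef_pos: [0.3849, -0.2249, 0.1451]
tool_rot: [-0.0, 0.998, 0.061, -0.001]
force: [0.7, -1.2, -0.9]
opening: 0.0339
```

>>> move_arm(
  motion=[
    [1,-20.3,31,0,0,0,0],
    [1,-20.3,31,0,0,0,0],
    [1,0,0,30,0,0,0],
    [1,0,0,35,0,0,0],
    [1,0,0,30,0,0,0],
  ],
)

```text
time_s: 16.08
eef_pos: [0.3528, -0.2907, 0.049]
tool_rot: [0.0, 0.998, 0.06, -0.0]
force: [0.8, 1.1, -1.3]
opening: 0.0337
```

>>> move_arm(
  motion=[
    [1,0,0,12,0,0,0],
    [1,0,0,0,0,0,0],
    [1,0,0,0,0,0,0],
    [1,0,0,0,0,0,0],
  ],
)

```text
time_s: 16.42
eef_pos: [0.354, -0.2907, 0.0397]
tool_rot: [0.0, 0.998, 0.061, 0.0]
force: [0.1, -0.6, -0.7]
opening: 0.0336
```

>>> move_arm(
  motion=[
    [1,0,0,5,0,0,0],
    [1,0,0,2.5,0,0,0],
    [1,0,0,1,0,0,0],
    [1,0,0,0,0,0,0],
    [1,0,0,0,0,0,0],
  ],
)

```text
time_s: 16.83
eef_pos: [0.3543, -0.2902, 0.0312]
tool_rot: [-0.0, 0.998, 0.061, 0.001]
force: [-1.4, 2.3, 5.7]
opening: 0.0338
```

>>> move_arm(
  motion=[
    [0.2,0,0,0,0,0,0],
    [0,0,0,0,0,0,0],
    [-0.5,0,0,0,0,0,0],
    [-1,0,0,0,0,0,0],
    [-1,0,0,0,0,0,0],
  ],
)

```text
time_s: 17.25
eef_pos: [0.3537, -0.2903, 0.0306]
tool_rot: [-0.0, 0.998, 0.061, 0.0]
force: [-0.2, 0.8, 1.4]
opening: 0.0538
```

>>> move_arm(
  motion=[
    [-1,0,0,0,0,0,0],
    [-1,0,0,0,0,0,0],
    [-1,0,0,-10,0,0,0],
    [-1,0,0,-30,0,0,0],
    [-1,0,0,-35,0,0,0],
  ],
)

```text
time_s: 17.67
eef_pos: [0.352, -0.29, 0.1051]
tool_rot: [-0.0, 0.998, 0.061, -0.002]
force: [1.9, 0.2, 1.4]
opening: 0.0838
```

>>> move_arm(
  motion=[
    [-1,0,0,-35,0,0,0],
    [-1,0,0,-35,0,0,0],
    [-1,0,0,-35,0,0,0],
    [-1,0,0,0,0,0,0],
    [-1,0,0,0,0,0,0],
  ],
)

```text
time_s: 18.08
eef_pos: [0.3547, -0.2907, 0.2121]
tool_rot: [0.0, 0.998, 0.061, 0.002]
force: [0.5, 0.3, -0.3]
opening: 0.0873
```

```bash
python3 - <<'E'
from h import *
ci=camera_info('wrist');o=get_obs();snap('wrist','wrist13')
print(o['eef_pos'],o['opening'],np.round(o['joints'],2))
for q in ['scraper','knob','knob_nose']:
    for d in spot_point(q,'wrist')[:5]: print(q,np.round(d['point'],1),round(d['conf'],2),onz(ci,d['point'],.025 if 'nose' in q else 0).round(4))
E
```

```text
[ 0.35467928 -0.29067331  0.21211416] 0.08727617079141414 [-0.41 -0.14  0.94  1.93  0.11  1.29 -0.95]
scraper [202.4 319.4] 0.82 [ 0.3542 -0.2891  0.    ]
knob [132.2  99. ] 0.85 [ 0.3988 -0.0588  0.    ]
knob [272.9 271.6] 0.81 [ 0.2653 -0.2444  0.    ]
knob [156.3 228.5] 0.61 [ 0.3912 -0.1895  0.    ]
knob [227.1 191.1] 0.58 [ 0.3093 -0.152   0.    ]
knob [136.  235.1] 0.16 [ 0.4124 -0.1953  0.    ]
knob_nose [304.6 274.9] 0.7 [ 0.2392 -0.2536  0.025 ]
knob_nose [250.4 206.1] 0.67 [ 0.2941 -0.1766  0.025 ]
knob_nose [134.2 236.6] 0.63 [ 0.4159 -0.2024  0.025 ]
knob_nose [106.3  77.3] 0.6 [ 0.4222 -0.0556  0.025 ]
```

View pics/wrist13.png

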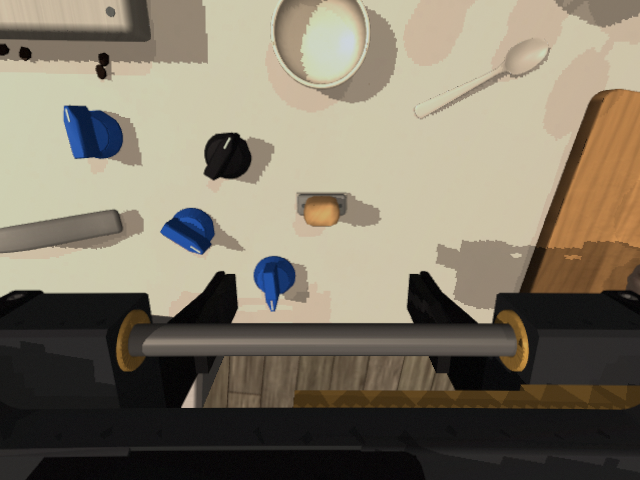

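```bash
python3 - <<'E'
from h import *
print(mv([.393,-.187,.16],-30))
E
```

```text
[[52.3, -97.4, 49.4], 'yawx 6.97', [-0.0001, 0.0022, 0.6453]]
```

>>> move_arm(
  motion=[
    [-1,17.4,-32.5,5,0,0,0],
    [-1,17.4,-32.5,5,0,0,0],
    [-1,17.5,-32.5,5,0,0,0],
    [-1,0,0,5,0,0,0.12],
    [-1,0,0,10,0,0,0.12],
  ],
)

```text
time_s: 18.7
eef_pos: [0.3942, -0.1853, 0.1797]
tool_rot: [0.0, 0.998, -0.06, -0.001]
force: [0.3, -1.1, 0.3]
opening: 0.0871
```

>>> move_arm(
  motion=[
    [-1,0,0,10,0,0,0.12],
    [-1,0,0,10,0,0,0.12],
    [-1,0,0,0,0,0,0.12],
    [-1,0,0,0,0,0,0.045],
    [-1,0,0,0,0,0,0],
  ],
)

```text
time_s: 19.12
eef_pos: [0.3929, -0.1872, 0.1594]
tool_rot: [0.0, 0.966, -0.26, -0.001]
force: [-0.5, -0.4, -0.4]
opening: 0.0869
```

>>> move_arm(
  motion=[
    [-1,0,0,0,0,0,0],
    [-1,0,0,0,0,0,0],
    [-1,0,0,0,0,0,0],
  ],
)

```text
time_s: 19.37
eef_pos: [0.3937, -0.1872, 0.1604]
tool_rot: [0.0, 0.966, -0.258, -0.0]
force: [0.4, -0.3, -0.7]
opening: 0.0873
```

```bash
python3 - <<'E'
from h import *
ci=camera_info('wrist');o=get_obs();im=snap('wrist','wrist14');np.save('ci14.npy',ci,allow_pickle=True)
print(o['eef_pos'],o['opening'],np.round(o['joints'],2),mv([.393,-.187,.16],-30))
for q in ['knob','knob_nose']:
    for d in spot_point(q,'wrist')[:5]: print(q,np.round(d['point'],1),round(d['conf'],2),onz(ci,d['point'],.025 if 'nose' in q else 0).round(4))
im=cv2.imread('pics/wrist14.png');g=cv2.convertScaleAbs(im[160:290,240:410],alpha=2.5,beta=10)
cv2.imwrite('pics/c14.png',cv2.resize(g,(785,600),interpolation=cv2.INTER_CUBIC))
E
```

```text
[ 0.39365124 -0.18720998  0.16042359] 0.08732763403615189 [-0.42 -0.1   0.74  2.05  0.07  1.17 -1.81] [[-0.7, 0.2, 0.5], 'yawx -29.92', [0.0001, 0.0002, 0.0015]]
knob [298.9 335.9] 0.94 [ 0.3089 -0.1553 -0.    ]
knob [291.9 434.9] 0.79 [ 0.2661 -0.2457  0.    ]
knob [214.1 325.2] 0.67 [ 0.3916 -0.19   -0.    ]
knob [272.5 208.7] 0.6 [ 0.3973 -0.0604  0.    ]
knob [207.5  15.2] 0.47 [0.5398 0.0555 0.    ]
knob_nose [313.9 363.4] 0.7 [ 0.2942 -0.176   0.025 ]
knob_nose [192.5 321.6] 0.61 [ 0.4154 -0.1998  0.025 ]
knob_nose [262.9 176.3] 0.59 [ 0.4249 -0.0537  0.025 ]
knob_nose [261.7  95.2] 0.35 [0.4621 0.0083 0.025 ]
```

View pics/c14.png

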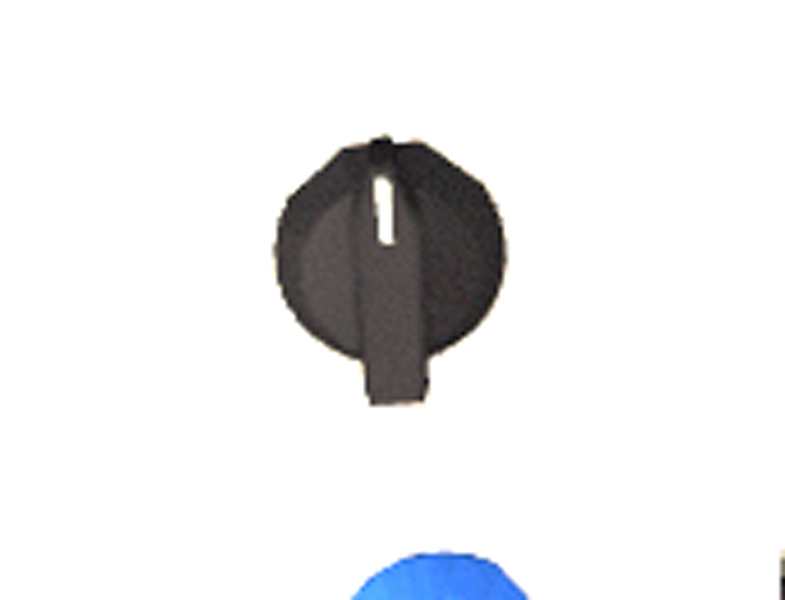

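```bash
python3 - <<'E'
from h import *
ci=np.load('ci14.npy',allow_pickle=True).item()
s=170/785
P=lambda x,y,z:onz(ci,[160+y*s,240+x*s],z)
r=P(397.5,403,.039);w1=P(381,180,.039);w2=P(386.5,240,.039);m=P(392,300,.039);n=P(382,140,.025)
for a,b in((r,w1),(r,w2),(w2,w1),(r,n)): print(a.round(4),b.round(4),np.degrees(np.arctan2(*(b-a)[[1,0]])))
# skirt centre
print('skirt',(P(275,252,0)+P(507,252,0))/2, np.linalg.norm(P(275,252,0)-P(507,252,0)))
a=np.radians(-27);print('from rear', r+0.021*np.array([np.cos(a),np.sin(a),0]),'from nose',n-0.0265*np.array([np.cos(a),np.sin(a),0]))
E
```

```text
[ 0.3749 -0.1809  0.039 ] [ 0.4128 -0.1992  0.039 ] -25.709234228449148
[ 0.3749 -0.1809  0.039 ] [ 0.4028 -0.1946  0.039 ] -26.058410729805274
[ 0.4028 -0.1946  0.039 ] [ 0.4128 -0.1992  0.039 ] -24.72088298305366
[ 0.3749 -0.1809  0.039 ] [ 0.4166 -0.2016  0.025 ] -26.371045963463605
skirt [ 0.39146171 -0.18937362  0.        ] 0.04733165545635375
from rear [ 0.39362867 -0.19047417  0.039     ] from nose [ 0.39297535 -0.1895683   0.025     ]
```

```bash
python3 - <<'E'
from h import *
print(mv([.3927,-.190,.0188],-26.2))
E
```

```text
[[0.5, 3.0, 141.8], 'yawx -29.94', [-0.0001, 0.0001, -0.0652]]
```

>>> move_arm(
  motion=[
    [-1,0.4,2.9,20,0,0,-0.065],
    [-1,0,0,35,0,0,0],
    [-1,0,0,35,0,0,0],
    [-1,0,0,35,0,0,0],
    [-1,0,0,13,0,0,0],
  ],
)

```text
time_s: 19.93
eef_pos: [0.3904, -0.1893, 0.019]
tool_rot: [0.001, 0.974, -0.227, -0.002]
force: [0.0, 0.9, 0.7]
opening: 0.0874
```

>>> move_arm(
  motion=[
    [-1,0,0,3.8,0,0,0],
    [-1,0,0,0,0,0,0],
    [-1,0,0,0,0,0,0],
  ],
)

```text
time_s: 20.18
eef_pos: [0.3933, -0.1902, 0.0197]
tool_rot: [0.0, 0.974, -0.227, 0.001]
force: [1.1, 0.1, 0.3]
opening: 0.0868
```

```bash
python3 - <<'E'
from h import *
o=get_obs();print(o['eef_pos'],o['force'],mv([.3927,-.190,.0188],-26.2))
snap('side','side15');snap('scene','scene15')
im=cv2.imread('pics/side15.png');im2=cv2.imread('pics/scene15.png')
cv2.imwrite('pics/c15.png',np.hstack([cv2.resize(im[200:320,300:420],(400,400),interpolation=cv2.INTER_CUBIC),cv2.resize(im2[210:330,220:340],(400,400),interpolation=cv2.INTER_CUBIC)]))
E
```

```text
[ 0.39334054 -0.19018202  0.01970235] [1.14344477 0.1182939  0.31809399] [[-0.7, 0.1, 0.9], 'yawx -26.24', [-0.0002, -0.001, -0.0008]]
```

View pics/c15.png

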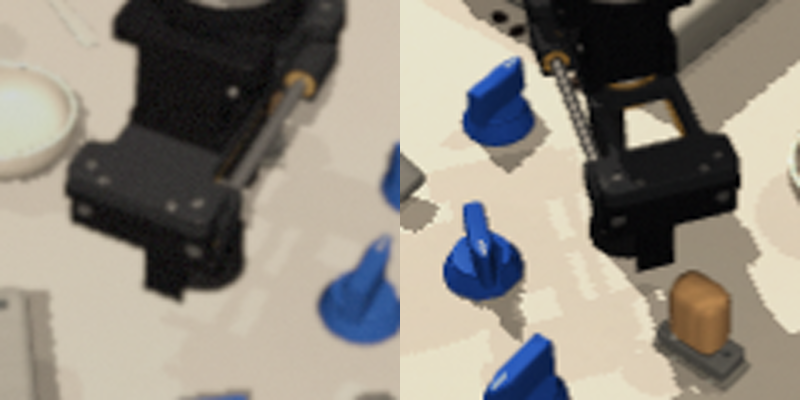

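>>> move_arm(
  motion=[
    [1,0,0,0,0,0,0],
    [1,0,0,0,0,0,0],
    [1,0,0,0,0,0,0],
    [1,0,0,0,0,0,0],
    [1,0,0,0,0,0,0],
  ],
  squeeze=40,
)

```text
time_s: 20.7
eef_pos: [0.3928, -0.1899, 0.019]
tool_rot: [-0.0, 0.974, -0.227, 0.0]
force: [0.8, -1.1, 0.1]
opening: 0.0617
```

>>> move_arm(
  motion=[
    [1,0,0,0,0,0,0],
    [1,0,0,0,0,0,0],
    [1,0,0,0,0,0,0],
    [1,0,0,0,0,0,0],
    [1,0,0,0,0,0,0],
  ],
)

```text
time_s: 21.12
eef_pos: [0.3926, -0.1899, 0.0188]
tool_rot: [-0.0, 0.974, -0.227, -0.0]
force: [0.1, 0.2, -0.4]
opening: 0.0284
```

>>> move_arm(
  motion=[
    [1,0,0,0,0,0,0],
    [1,0,0,0,0,0,0],
    [1,0,0,0,0,0,0],
    [1,0,0,0,0,0,0],
  ],
)

```text
time_s: 21.45
eef_pos: [0.3927, -0.1899, 0.0188]
tool_rot: [-0.0, 0.974, -0.227, 0.0]
force: [0.5, 1.0, 0.3]
opening: 0.0127
```

>>> move_arm(
  motion=[
    [1,0,0,-30,0,0,0],
    [1,0,0,-35,0,0,-0.116],
    [1,0,0,-30,0,0,-0.116],
    [1,0,0,0,0,0,-0.116],
    [1,0,0,0,0,0,-0.116],
  ],
)

```text
time_s: 21.87
eef_pos: [0.3939, -0.19, 0.1155]
tool_rot: [-0.0, 1.0, 0.006, 0.002]
force: [0.3, 0.2, -1.9]
opening: 0.0128
```

>>> move_arm(
  motion=[
    [1,0,0,0,0,0,-0.116],
    [1,0,0,0,0,0,0],
    [1,0,0,0,0,0,0],
  ],
)

```text
time_s: 22.12
eef_pos: [0.3925, -0.1899, 0.1137]
tool_rot: [-0.0, 0.998, 0.059, -0.0]
force: [-0.1, -0.1, -0.0]
opening: 0.013
```

```bash
python3 - <<'E'
from h import *
print(get_obs()['opening'],mv([.4297,-.0235,.113],7))
E
```

```text
0.013047705275900982 [[56.6, -160.8, 0.7], 'yawx 6.77', [-0.0002, 0.0002, -0.0041]]
```

>>> move_arm(
  motion=[
    [1,11.3,-32.2,0,0,0,0],
    [1,11.3,-32.2,0,0,0,0],
    [1,11.3,-32.2,0,0,0,0],
    [1,11.3,-32.2,0,0,0,0],
    [1,11.3,-32.2,0,0,0,0],
  ],
)

```text
time_s: 22.53
eef_pos: [0.4291, -0.0217, 0.1138]
tool_rot: [-0.0, 0.998, 0.058, -0.0]
force: [1.5, -0.0, -1.0]
opening: 0.0128
```

>>> move_arm(
  motion=[
    [1,0,0,0,0,0,0],
    [1,0,0,0,0,0,0],
    [1,0,0,0,0,0,0],
    [1,0,0,0,0,0,0],
    [1,0,0,0,0,0,0],
  ],
)

```text
time_s: 22.95
eef_pos: [0.429, -0.0244, 0.1138]
tool_rot: [-0.0, 0.998, 0.059, -0.0]
force: [0.5, -0.4, -0.5]
opening: 0.0126
```

```bash
python3 - <<'E'
from h import *
ci=camera_info('wrist');o=get_obs();im=snap('wrist','wrist16');np.save('ci16.npy',ci,allow_pickle=True)
print(o['eef_pos'],o['opening'])
for q in ['spindle_tip','knob','knob_nose','chip_1']:
    for d in spot_point(q,'wrist')[:4]: print(q,np.round(d['point'],1),round(d['conf'],2),onz(ci,d['point'],.0765).round(4))
p=proj(ci,[.519,-.0125,.0765]);print(p)
r,c=int(p[0]),int(p[1]);im=cv2.imread('pics/wrist16.png')
cv2.imwrite('pics/c16.png',cv2.resize(im[r-30:r+30,c-40:c+40],(800,600),interpolation=cv2.INTER_CUBIC));print(r,c)
E
```

```text
[ 0.42898256 -0.02436427  0.11378756] 0.012604658580167393
spindle_tip [101.7 315.7] 0.6 [ 0.5208 -0.011   0.0765]
knob [414.4 529.6] 0.94 [ 0.3341 -0.1825  0.0765]
knob [277.1 322.1] 0.68 [ 0.4205 -0.0264  0.0765]
knob [266.5 357.3] 0.62 [ 0.4301 -0.0469  0.0765]
knob_nose [248.5 358.6] 0.74 [ 0.4417 -0.0459  0.0765]
knob_nose [249.7 322. ] 0.73 [ 0.4384 -0.0242  0.0765]
chip_1 [182.7 382.8] 0.69 [ 0.4826 -0.0536  0.0765]
chip_1 [200.  379.9] 0.64 [ 0.4725 -0.0537  0.0765]
chip_1 [181.4 263. ] 0.46 [0.4753 0.0137 0.0765]
chip_1 [186.9 288.7] 0.4 [ 0.4739 -0.001   0.0765]
[105.56419887 318.05614474]
105 318
```

View pics/c16.png

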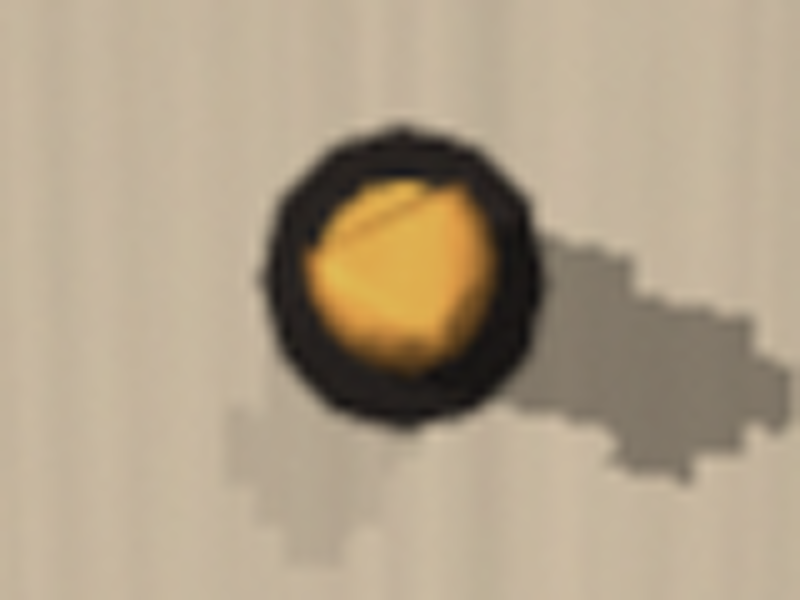

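View pics/wrist16.png

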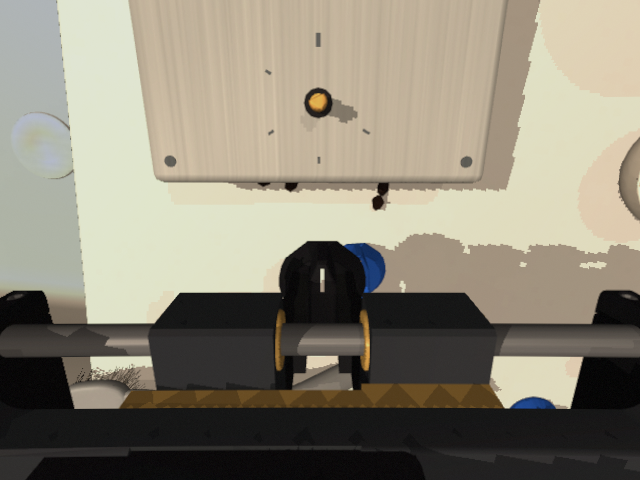

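>>> move_arm(
  motion=[
    [1,0,0,22,0,0,0],
    [1,0,0,20,0,0,0],
    [1,0,0,0,0,0,0],
    [1,0,0,0,0,0,0],
    [1,0,0,0,0,0,0],
  ],
)

```text
time_s: 23.62
eef_pos: [0.4296, -0.0233, 0.0727]
tool_rot: [0.0, 0.998, 0.061, 0.0]
force: [0.1, 0.2, -1.4]
opening: 0.0124
```

```bash
python3 - <<'E'
from h import *
ci=camera_info('wrist');o=get_obs();im=snap('wrist','wrist17');np.save('ci17.npy',ci,allow_pickle=True)
print(o['eef_pos'],o['opening'],mv([0,0,0])[1])
ds=spot_point('spindle_tip','wrist')
for d in ds: print(np.round(d['point'],1),round(d['conf'],2),onz(ci,d['point'],.0765).round(4))
p=proj(ci,[.52,-.012,.0765]);print(p)
r,c=int(p[0]),int(p[1]);im=cv2.imread('pics/wrist17.png')
cv2.imwrite('pics/c17.png',cv2.resize(im[r-30:r+30,c-40:c+40],(800,600),interpolation=cv2.INTER_CUBIC));print(r,c)
E
```

```text
[ 0.42961969 -0.02333734  0.07268076] 0.012433876172254141 yawx 6.97
[ 98.3 318.3] 0.8 [ 0.521  -0.0116  0.0765]
[100.94371727 318.99090951]
100 318
```

View pics/c17.png

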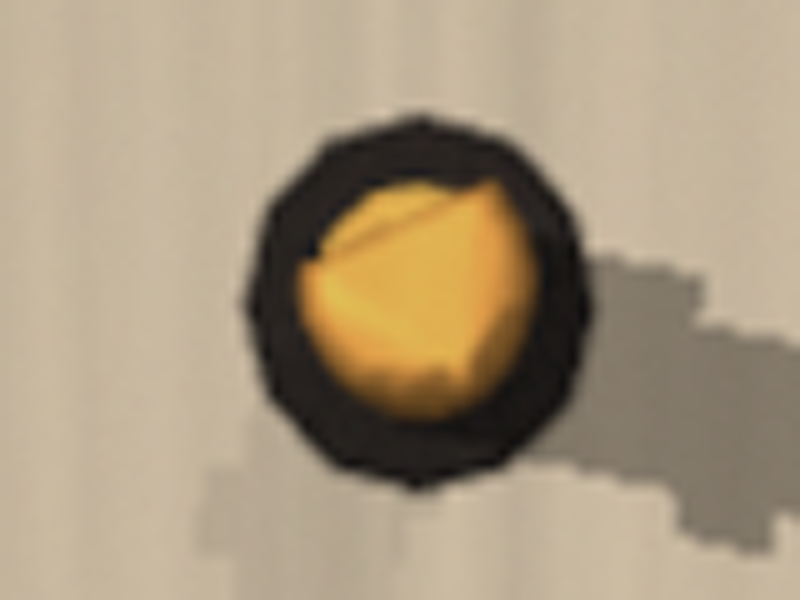

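```bash
python3 - <<'E'
from h import *
ci=np.load('ci17.npy',allow_pickle=True).item()
P=lambda x,y:onz(ci,[70+y/10,278+x/10],.0765)
a=P(302,262);b=P(492,182);c=P(418,273);d=a-b
print(a,b,np.linalg.norm(d),c,'flat yaw',np.degrees(np.arctan2(d[1],d[0]))-90)
m=(a+b)/2;n=(c-m);print(np.degrees(np.arctan2(-n[1],-n[0])),np.linalg.norm(n))
# knob in wrist image check
im=cv2.imread('pics/wrist17.png');cv2.imwrite('pics/c17b.png',cv2.resize(cv2.convertScaleAbs(im[215:315,250:400],alpha=2.5,beta=10),(780,520),interpolation=cv2.INTER_CUBIC))
E
```

```text
[ 0.52129153 -0.00730645  0.0765    ] [ 0.52532336 -0.01479398  0.0765    ] 0.008504042052957893 [ 0.52145568 -0.01216655  0.0765    ] flat yaw 28.301257698019853
31.083813420933826 0.0021622236503274148
```

View pics/c17b.png

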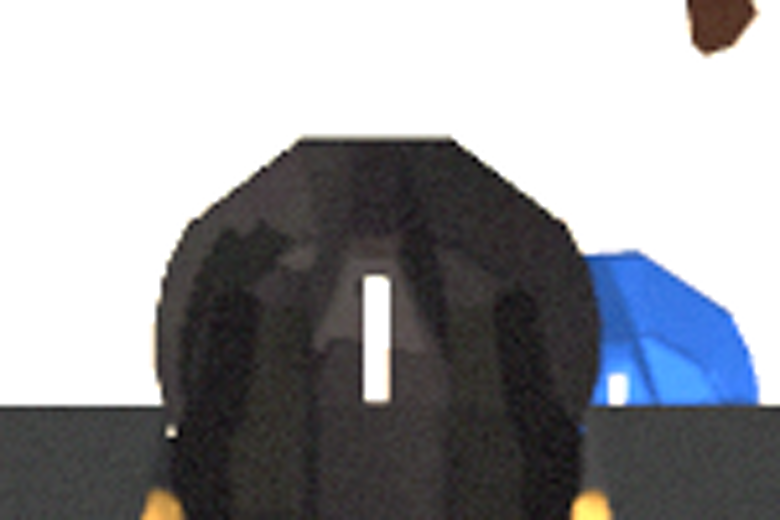

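```bash
python3 - <<'E'
from h import *
ci=np.load('ci17.npy',allow_pickle=True).item()
o=get_obs();T=np.array(o['eef_pos']);z=T[2]-.0188;print(T)
a=np.radians(6.97);X=np.array([np.cos(a),np.sin(a),0]);Y=np.array([np.sin(a),-np.cos(a),0])
P=lambda x,y,z:onz(ci,[215+y/5.2,250+x/5.2],z)
for n,p in dict(L=P(155,340,z),Rr=P(600,340,z),F=P(376,137,z),Fl=P(302,137,z),Fr=P(450,137,z),w1=P(376,275,z+.039),w2=P(376,402,z+.039)).items():
    print(n,((p-T)@X*1000).round(2),((p-T)@Y*1000).round(2))
E
```

```text
[ 0.42996526 -0.02317686  0.07291431]
L -2.32 -22.48
Rr -2.33 25.37
F 20.75 1.27
Fl 20.75 -6.41
Fr 20.75 8.96
w1 22.04 1.22
w2 10.32 1.22
```

>>> move_arm(
  motion=[
    [1,0,0,-25,0,0,0],
    [1,0,0,-20,0,0,-0.098],
    [1,0,0,0,0,0,-0.098],
    [1,0,0,0,0,0,-0.098],
    [1,0,0,0,0,0,-0.1],
  ],
)

```text
time_s: 24.13
eef_pos: [0.4299, -0.0231, 0.1181]
tool_rot: [-0.0, 0.966, 0.257, 0.001]
force: [0.1, 0.3, -1.4]
opening: 0.0125
```

>>> move_arm(
  motion=[
    [1,0,0,0,0,0,0],
    [1,0,0,0,0,0,0],
    [1,0,0,0,0,0,0],
  ],
)

```text
time_s: 24.38
eef_pos: [0.4294, -0.0232, 0.1172]
tool_rot: [-0.0, 0.967, 0.253, 0.0]
force: [-0.9, -0.0, -0.5]
opening: 0.0125
```

```bash
python3 - <<'E'
from h import *
print(get_obs()['eef_pos'],mv([.521,-.0112,.103],29.5))
E
```

```text
[ 0.42935438 -0.02322944  0.1171882 ] [[85.8, 34.4, 14.2], 'yawx 29.36', [-0.0, -0.0007, -0.0025]]
```

>>> move_arm(
  motion=[
    [1,28.6,11.5,0,0,0,0],
    [1,28.6,11.5,0,0,0,0],
    [1,28.4,11.3,0,0,0,0],
    [1,0,0,7,0,0,0],
    [1,0,0,7,0,0,0],
  ],
)

```text
time_s: 24.8
eef_pos: [0.5216, -0.0108, 0.1023]
tool_rot: [0.001, 0.967, 0.254, -0.0]
force: [-0.2, 0.3, -0.7]
opening: 0.0124
```

>>> move_arm(
  motion=[
    [1,0,0,0,0,0,0],
    [1,0,0,0,0,0,0],
    [1,0,0,0,0,0,0],
    [1,0,0,0,0,0,0],
    [1,0,0,0,0,0,0],
  ],
)

```text
time_s: 25.22
eef_pos: [0.5205, -0.0108, 0.1034]
tool_rot: [-0.0, 0.967, 0.255, 0.001]
force: [-0.1, -0.3, -1.2]
opening: 0.0122
```

```bash
python3 - <<'E'
from h import *
print(get_obs()['eef_pos'],mv([.521,-.0112,.101],29.5))
snap('side','side18');snap('scene','scene18')
im=cv2.imread('pics/side18.png');im2=cv2.imread('pics/scene18.png')
cv2.imwrite('pics/c18.png',cv2.convertScaleAbs(np.hstack([cv2.resize(im[280:380,230:330],(400,400),interpolation=cv2.INTER_CUBIC),cv2.resize(im2[140:220,240:320],(400,400),interpolation=cv2.INTER_CUBIC)]),alpha=1.5,beta=20))
E
```

```text
[ 0.52050395 -0.0107773   0.10337418] [[0.2, 0.6, 2.4], 'yawx 29.53', [-0.0003, -0.0012, 0.0006]]
```

View pics/c18.png

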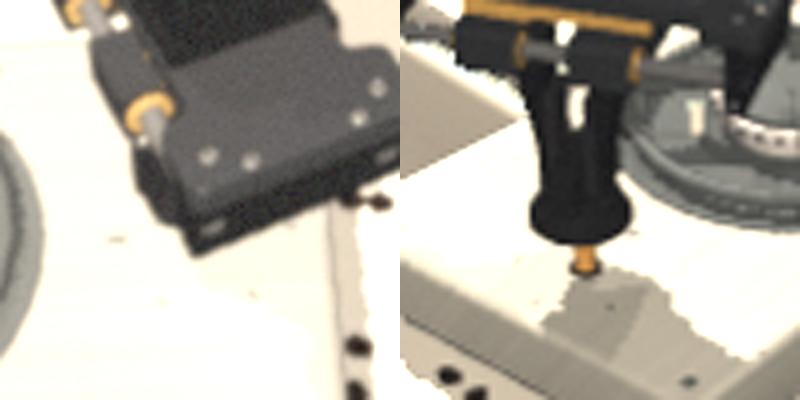

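```bash
python3 - <<'E'
from h import *
ci=camera_info('scene');T=np.array(get_obs()['eef_pos'])
im=cv2.imread('pics/scene18.png')
for z in (.0765,.066): print(proj(ci,[T[0],T[1],z]))
print(proj(ci,[T[0],T[1],T[2]-.0188+.003]), proj(ci,[T[0]+.00071,T[1]-.0007,.07])-proj(ci,[T[0],T[1],.07]))
# measured
for r in range(180,196): print(r,''.join('O' if (p[2]>110 and p[2]-p[0]>50) else ('#' if p.max()<60 else '.') for p in im[r,260:300].astype(int)))
E
```

```text
[185.34266912 275.99806053]
[189.09091832 276.23427785]
[181.3946649  275.74973178] [-0.00082637  0.43732942]
180 .......###################...........###
181 ......####################..............
182 ......####################..............
183 ......####################..............
184 ......####################..............
185 .......##################...............
186 ........################................
187 .........##############.................
188 ...........#########....................
189 ........................................
190 ...............OOO......................
191 ...............OOO......................
192 ................OO......................
193 ..............#.OO.#....................
194 ...............#..##....................
195 ................##......................
```

>>> move_arm(
  motion=[
    [1,0,0.3,4,0,0,0],
    [1,0,0,3,0,0,0],
    [1,0,0,2,0,0,0],
    [1,0,0,0,0,0,0],
  ],
)

```text
time_s: 25.65
eef_pos: [0.5208, -0.0109, 0.0934]
tool_rot: [-0.0, 0.967, 0.255, 0.0]
force: [0.5, 0.8, -0.7]
opening: 0.013
```

>>> move_arm(
  motion=[
    [1,0,0,2,0,0,0],
    [1,0,0,0,0,0,0],
    [1,0,0,0,0,0,0],
  ],
)

```text
time_s: 25.9
eef_pos: [0.5212, -0.011, 0.092]
tool_rot: [0.0, 0.967, 0.255, 0.0]
force: [2.7, 0.9, -0.4]
opening: 0.0128
```

>>> move_arm(
  motion=[
    [1,0.5,0.2,1,0,0,0],
    [1,0,0,1.5,0,0,0],
    [1,0,0,0,0,0,0],
    [1,0,0,0,0,0,0],
  ],
)

```text
time_s: 26.23
eef_pos: [0.5214, -0.0109, 0.0893]
tool_rot: [-0.0, 0.967, 0.255, 0.0]
force: [4.4, 2.2, -1.2]
opening: 0.0129
```

>>> move_arm(
  motion=[
    [1,0,0,2,0,0,0],
    [1,0,0,2,0,0,0],
    [1,0,0,0,0,0,0],
    [1,0,0,0,0,0,0],
  ],
)

```text
time_s: 26.57
eef_pos: [0.5214, -0.0109, 0.0852]
tool_rot: [0.0, 0.967, 0.255, 0.0]
force: [4.8, 1.8, -3.4]
opening: 0.0127
```

>>> move_arm(
  motion=[
    [1,0.6,0,0,0,0,0],
    [1,0,0,0,0,0,0],
    [1,0,0,0,0,0,0],
  ],
)

```text
time_s: 26.82
eef_pos: [0.5215, -0.0109, 0.0851]
tool_rot: [-0.0, 0.967, 0.255, -0.0]
force: [2.3, 0.3, -3.1]
opening: 0.0125
```

```bash
python3 - <<'E'
from h import *
o=get_obs();print(o['eef_pos'],o['force'],o['ft_torque'],mv([0,0,0])[1])
E
```

```text
[ 0.52146837 -0.01087185  0.08512676] [ 2.32547453  0.33330495 -3.14385932] [ 0.15285776 -0.5841389   0.04088847] yawx 29.55
```

>>> move_arm(
  motion=[
    [1,0.4,0,2,0,0,0],
    [1,0,0,2,0,0,0],
    [1,0,0,0,0,0,0],
    [1,0,0,0,0,0,0],
  ],
)

```text
time_s: 27.15
eef_pos: [0.5217, -0.0108, 0.0813]
tool_rot: [-0.0, 0.967, 0.255, -0.0]
force: [-2.3, -0.8, 3.8]
opening: 0.0127
```

>>> move_arm(
  motion=[
    [1,0,0,2,0,0,0],
    [1,0,0,2,0,0,0],
    [1,0,0,0,0,0,0],
    [1,0,0,0,0,0,0],
  ],
)

```text
time_s: 27.48
eef_pos: [0.5219, -0.0108, 0.0773]
tool_rot: [-0.0, 0.967, 0.255, -0.0]
force: [-2.5, -0.1, 5.5]
opening: 0.013
```

>>> move_arm(
  motion=[
    [1,-0.3,0,1.5,0,0,0],
    [1,0,0,1,0,0,0],
    [1,0,0,0,0,0,0],
    [1,0,0,0,0,0,0],
  ],
)

```text
time_s: 27.82
eef_pos: [0.5221, -0.0108, 0.0758]
tool_rot: [-0.0, 0.967, 0.255, 0.0]
force: [-6.7, 0.5, 16.8]
opening: 0.0127
```

>>> move_arm(
  motion=[
    [1,0,0,1,0,0,0],
    [1,0,0,0.5,0,0,0],
    [1,0,0,0,0,0,0],
    [1,0,0,0,0,0,0],
  ],
)

```text
time_s: 28.15
eef_pos: [0.5224, -0.0108, 0.0754]
tool_rot: [-0.001, 0.967, 0.255, 0.001]
force: [-11.6, 0.4, 30.7]
opening: 0.0128
```

>>> move_arm(
  motion=[
    [1,-0.3,0,-1,0,0,0],
    [1,0,0,0,0,0,0],
    [1,0,0,0,0,0,0],
    [1,0,0,0,0,0,0],
    [1,0,0,0,0,0,0],
  ],
)

```text
time_s: 28.57
eef_pos: [0.5221, -0.0107, 0.0757]
tool_rot: [-0.0, 0.967, 0.255, 0.001]
force: [-7.1, 0.3, 21.1]
opening: 0.0128
```

```bash
python3 - <<'E'
from h import *
o=get_obs();print(o['eef_pos'],o['force'],o['ft_torque'],o['time_s'])
for c in('side','scene','wrist'): snap(c,c+'20')
im=cv2.imread('pics/side20.png');im2=cv2.imread('pics/scene20.png')
cv2.imwrite('pics/c20.png',cv2.convertScaleAbs(np.hstack([cv2.resize(im[180:400,220:440],(400,400),interpolation=cv2.INTER_CUBIC),cv2.resize(im2[140:220,240:320],(400,400),interpolation=cv2.INTER_CUBIC)]),alpha=1.3,beta=10))
ci=camera_info('side')
for d in spot_point('scraper','side')[:1]: print('scraper',onz(ci,d['point'],0))
E
```

```text
[ 0.52211531 -0.01073981  0.07568473] [-7.07487157  0.33776791 21.13049062] [-0.07243321  1.82100318  0.04007152] 28.5667
scraper [ 0.3573094  -0.29208968  0.        ]
```

View pics/c20.png

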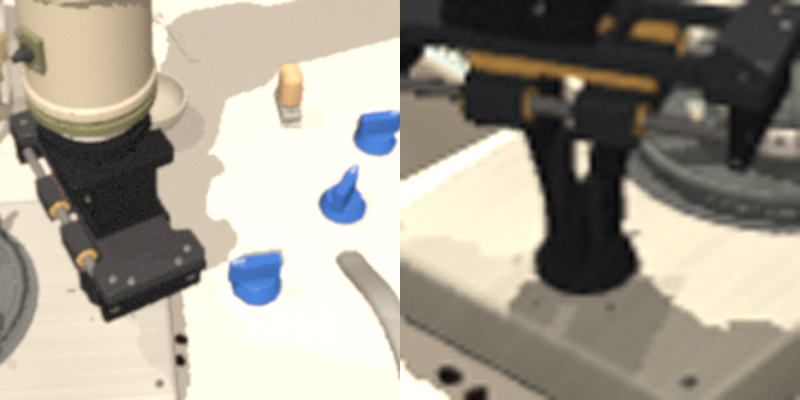

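View pics/scene20.png

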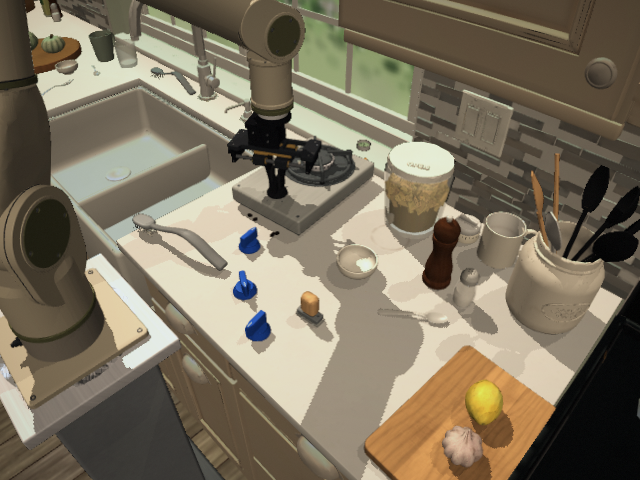

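```bash
python3 - <<'E'
from h import *
print(job_done()); o=get_obs();print(o['eef_pos'],o['force'],o['opening'],o['time_s'])
E
```

```text
the job is handed in; nothing more can be done
None
the job is handed in; nothing more can be done
```

I wiped all four chips off the front of the cooker with the scraper. I then stood the scraper back upright near where it had been, pushed the black knob onto the spindle and held it pressed down. I handed in at about 28.6 s. `job_done` gives no verdict, so the result is unconfirmed.

**Last checks before handing in:**
- **Chips:** the pictures after each sweep show two chips lying on the worktop in front of the cooker and the panel clear. In the last pictures some were hidden by the arm.
- **Scraper:** it stands upright and let go at about (0.355, -0.29).
- **Bystanders:** none looks shifted in the last scene view.
- **Knob:** I turned it to the flat's measured direction, about 29.5 degrees.
- **Knob depth:** the tool went down 19.6 mm past first touch level, to z 0.0757 (about 0.0753 expected at full press). The spring resisted over roughly the last 6 mm, then it reached a hard stop.
- **Final push:** it was handed in with about 21 N of downward push, and the grip closed on the 13 mm bar.

**What did not quite agree:**
- **Sideways force:** about 7 N along x remained on the knob at the end, probably from a small tilt or about 1 mm of off-centre.
- **Spindle position:** the cameras differed by 1–3 mm on it.
- **Hidden from view:** the plunger depth and the fit were judged from tool height and force, because the knob hid the spindle.

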